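Turn a wooden cup over, load it and index the table

TASK

One wooden cup stands mouth-down on the bench: turn it over, stand it mouth-up in the middle of the yellow pad of the round indexing table and let go of it; then, by one of the upright posts, turn the table one click (a quarter turn) clockwise seen from above, so that it rests in the next click position with the cup still upright on its pad. Do not drop the cup, keep the two cups already on the table standing on their pads, and leave the bottle and the spool where they are. The low two-rail rest on the bench can hold the cup on its side while you take a new grip.

Things in the scene. Friction and masses are not known exactly. Their poses are not given: they have to be found in the camera images.
- cup: the cup to turn over: pale turned wood with a dark band near its closed end, a straight round cup 60 mm across and 80 mm high, wall 5 mm, base 8 mm, about 130 g. Origin: centre of the outside of its closed base; its z axis runs from the base to the open mouth (straight down at the start, so the origin is then 80 mm above the bench).
- rest: fixed low rest on the bench, black base 48 x 100 mm and 8 mm thick with two orange rails (10 mm bars, 34 mm apart between centres, centres 12 mm above the bench, so 17 mm high over all, 100 mm long). Origin: centre of its underside; the rails run along its y axis. A cup laid on it, along y, has its axis 43 mm above the bench.
- table_base: dark fixed base of the round indexing table. Origin: on the turning axis, at bench height. The grey dial on it is 272 mm across, its face 30 mm above the bench, with a low hub (56 mm wide, 14 mm high). A sprung brass roller beyond the dial's rim on the base's +x side makes the clicks; its housing reaches 206 mm from the axis and is 42 mm high.
- dial (a joint): turn of the dial in rad: 0 at the start, growing clockwise seen from above; it clicks into place at 0, 1.571 and 3.142. It takes about 4 N at a post to leave a click position, and it pulls itself home from within about 0.08 rad.
- load_pad (a point): centre of the top of the yellow pad, 32 mm above the bench; turns with the dial. The dial has four flat pads, 72 mm across and 2 mm thick, on an 85 mm radius and 90 degrees apart: this yellow one and three black ones. At the start it is on the robot's side of the table.
- pad_b (a point): centre of the top of the black pad that carries cup_b, next clockwise from the yellow one; turns with the dial
- pad_c (a point): centre of the top of the black pad that carries cup_c, across from the yellow one; turns with the dial. The fourth pad is empty.
- post (a point): centre of the top of one of the four like posts, which stand midway between the pads on a 120 mm radius; this is the next one counter-clockwise from the yellow pad: steel with a red end, 14 mm across, 60 mm tall above the dial's face, its top 90 mm above the bench; turns with the dial
- cup_b: bystander, same kind of cup, standing mouth-up on pad_b. Origin: centre of its underside, z up
- cup_c: bystander, same kind of cup, standing mouth-up on pad_c. Origin: centre of its underside, z up
- bottle: bystander: white bottle with blue label and red cap, 52 mm across, 160 mm high, standing on the bench. Origin: centre of its underside, z up
- spool: bystander: metal wire spool, 72 mm across, 60 mm high, standing on end. Origin: centre of its underside, z up
Mind the look-alikes: they are no part of the job. What is shaped like the cup but purple is not meant.

How it is judged (in metres and radians):
On the way:
1. the cup stands mouth-up on the yellow pad, let go, before the table is turned (angle between cup's own z axis and vertical below 0.08 rad and horizontal distance between cup and load_pad below 0.015 m and z of cup in the frame of load_pad between -0.004 and 0.006 m and value of joint dial between -0.15 and 0.15 rad and contact force between the fingers and cup below 0.1 N and linear speed of cup below 0.03 m/s), for 0.2 s.
At the end, for the whole second after the job is handed in: The table rests one click on (a quarter turn clockwise, within 0.06 rad); the cup stands mouth-up (within 0.08 rad) on the yellow pad, within 15 mm of its centre, at rest; cup_b and cup_c stand upright on their own pads, within 20 mm of the centres (angle between cup's own z axis and vertical below 0.08 rad and horizontal distance between cup and load_pad below 0.015 m and z of cup in the frame of load_pad between -0.004 and 0.006 m and value of joint dial between 1.511 and 1.631 rad and velocity of joint dial between -0.03 and 0.03 rad/s and linear speed of cup below 0.02 m/s and horizontal distance between cup_b and pad_b below 0.02 m and horizontal distance between cup_c and pad_c below 0.02 m and angle between each of cup_b, cup_c's own z axis and vertical below 0.1 rad); the robot touches nothing.
It fails at once if the cup is dropped or thrown (it moves faster than 0.7 m/s out of the fingers) (linear speed of cup above 0.7 m/s and contact force between the fingers and cup below 0.05 N).
It fails at once if a cup already on the table is tipped over or pushed off its pad (angle between any of cup_b, cup_c's own z axis and vertical above 0.4 rad or horizontal distance between cup_b and pad_b above 0.03 m or horizontal distance between cup_c and pad_c above 0.03 m).
It fails at once if the bottle or the spool is tipped or pushed more than 30 mm (angle between any of bottle, spool's own z axis and vertical above 0.4 rad or distance of any of bottle, spool from where it was at the start of the episode above 0.03 m).
It also fails if it takes over 69 s, if anything falls off the work surface, if the arm or the gripper's body presses on something with over 40 N, if the wrist force passes 120 N, or if a joint passes its speed limit or range.

ROBOT

A 6-joint arm with a two-finger parallel gripper is mounted at the origin on the work surface. World frame = base frame: x ahead of the robot, y to its left, z up, the work surface at z = 0. Lengths are in mm, angles in rad, forces in N, time in s.
With the tool pointing down it reaches from about 350 to 775 mm from the base axis. Payload 7.3 kg.
Tool frame: the origin (TCP) lies on the front face of the gripper's body, between the roots of the fingers; the fingertips stand 66 mm ahead of it and the grasp point (between the pads) lies 47 mm ahead of it (bot.tip_extent is the distance from the TCP to the fingertips, in mm); z points along the fingers, y is the line along which they close (so a half turn about z gives the same grasp; the last joint's range is limited). The gripper opens to 92 mm and grips with 3 to 60 N. Pads are 19 mm wide; open, the fingers measure 130 mm over their backs; the gripper's body (75 mm by 190 mm) begins 47 mm behind the grasp point.
Start: joints at [1.101, 0.342, 1.524, -0, 1.275, -0.146], TCP at [167.023, 497.737, 292.241] pointing down, gripper open.
Joint ranges: [-2.53, 2.53], [-0.77, 2.02], [0.04, 2.7], [-1, 4.14], [0.28, 2.66], [-3.11, 3.11]. Speed limits (rad/s): [2.57, 2.57, 3.14, 3.14, 3.14, 3.14].

INTERFACE

Orientations are given as [roll, pitch, yaw] about the fixed x, y, z axes, in that order (R = Rz(yaw) Ry(pitch) Rx(roll)).
In Python, from plant import readout, viewer, order, bot gives the robot as it stands.
- The arm moves only by the shell command python3 -m creep 'ROWS'. ROWS is text: rows parted by semicolons, each of 7 numbers parted by spaces: the shift along the world's x, y, z in m, then the turn, a rotation vector about the world's x, y, z in rad, then the opening in per cent of the stroke, from 0 (shut) to 100 (fully open). A call has 1 to 8 rows; each row shifts and turns the commanded pose from where the row before left it; what a row does not reach is not made up. A row lasts 1/12 s, in which the tool goes at most 41.7 mm and 7.16 degrees, less where a joint would pass 70% of its speed; a pose out of reach is approached as far as the arm can. A call is refused whole if a number of a shift passes 0.0417 or a number of a turn 0.125, either way. A call with a gripper value outside its range is refused whole. The fingers move at their own pace and stop on an object; the grip force is fixed at half the most. Time passes only in rows, so rows that do not move let the fingers close. It gives the time, the measured TCP pose, the force, the opening and the grip force at its end, in the units of the state.
- readout.get_obs(): the state, without advancing time (a new reading comes with each control period).
- viewer.capture(name): name is "scene" or "top"; returns the picture (384x512x3 uint8, red, green, blue); there is no depth.
- viewer.camera_info(name): a dict with "fx", "fy", "cx", "cy" (pixels), "D" ([k1, k2, p1, p2, k3] as OpenCV has them; the pictures are not rectified), "origin" and "rotation" of the camera in the world. Camera axes: x right, y up, looking along -z (the intrinsics and any distortion apply to the point x, -y, -z); pixel columns grow to the right and rows downward; lengths in mm; the calibration is good to about 2 mm. A picture is of the moment at which its call begins. camera_info takes no time and is no camera call.
- order.close_job(): hands the job in; it is judged then, once.
The state is a dict: "time": time; "joint_positions": joint angles; "dq": joint speeds; "tau": joint torques, N m; "tool_pos": TCP position; "tcp_rot": TCP orientation; "contact_force": force on the tool from outside, world axes, zero at the start; "moment": the same for the moment, N m; "grip_width": finger opening in mm; "finger_force": force on a finger pad.
Only numpy, scipy, OpenCV 4.12 (cv2) and the standard library are available. Lean on these libraries where they do the work, as an engineer would, in place of code of your own. Each camera call takes 0.05 s, during which the arm holds its last target. There are 200 camera calls.

## Working session

There is one attempt and no reset: what is moved stays moved. The work goes in short steps, Python scripts to look and compute and a shell command to move; the robot and the scene stay as the last step left them, time stands still between calls to the robot, and variables do not carry over. Pictures are saved under pics/ and viewed, at most 10 in all, crops included, and the job is handed in when it is done.

```bash
mkdir -p pics; ls
python3 - <<'E'
from plant import readout, viewer, order, bot
import cv2, numpy as np
print(readout.get_obs())
for n in("scene","top"):
    print(n,viewer.camera_info(n)); cv2.imwrite(f"pics/{n}0.png",viewer.capture(n)[:,:,::-1])
E
```

```text
pics
{'time': 0.0, 'joint_positions': array([ 1.10101397e+00,  3.42686725e-01,  1.52499980e+00, -1.81226223e-05,
        1.27539708e+00, -1.45991603e-01]), 'dq': array([-1.06817673e-03,  6.98253251e-04,  4.85981485e-05,  1.48796710e-03,
        5.92675756e-04, -6.46556124e-04]), 'tau': array([-2.39811925e-03, -4.31228864e+01, -2.44219065e+01,  7.13649415e-02,
        5.60801569e-02, -1.45911349e-04]), 'tool_pos': array([166.87558234, 497.45285696, 291.569584  ]), 'tcp_rot': array([-3.14011505e+00, -1.99747460e-04,  2.81780704e+00]), 'contact_force': array([-0.18713126, -0.2923711 ,  0.70779832]), 'moment': array([-0.00289987, -0.03867654,  0.01071797]), 'finger_force': 0.0, 'grip_width': 91.84357538090359}
scene {'fx': 430.1350813350052, 'fy': 430.1350813350052, 'cx': 252.13591651817427, 'cy': 189.8265755644659, 'D': array([-0.09885319,  0.        ,  0.        ,  0.        ,  0.        ]), 'origin': array([ 942.23211782, -604.5738679 ,  988.67340542]), 'rotation': array([ 0.66929866, -0.01276782,  0.6700377 ])}
top {'fx': 465.3985545766236, 'fy': 465.3985545766236, 'cx': 246.34197688586485, 'cy': 189.3784855133783, 'D': array([-0.19252555,  0.        ,  0.        ,  0.        ,  0.        ]), 'origin': array([ 358.75050001,  -47.18757068, 1267.70500998]), 'rotation': array([ 0.11817168, -0.03275444, -1.5512299 ])}
```

View pics/scene0.png

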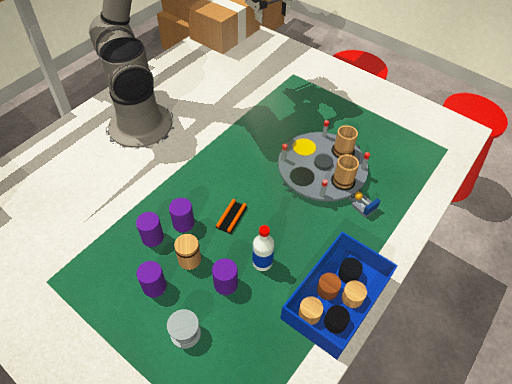

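View pics/top0.png

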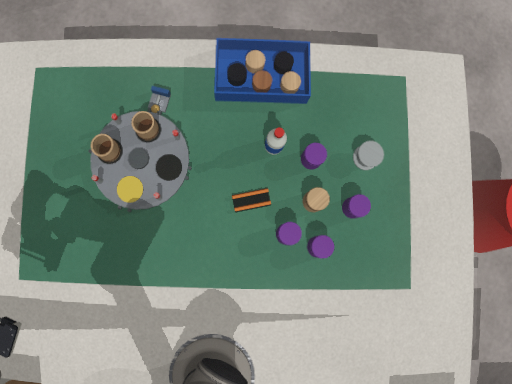

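The pale cup with a dark band is at scene (187,252) and top (318,199). Four purple look-alikes surround it, at top (315,156), (357,206), (290,233) and (322,246). Pale discs sit in the blue bin at top (255,60) and (290,82), and cup_b and cup_c stand on the dial. I choose top (318,199).

```bash
cat > h.py <<'E'
import cv2, numpy as np
from scipy.spatial.transform import Rotation as R
from plant import readout, viewer, order, bot
def ray(n,uv):
    c=viewer.camera_info(n); K=np.array([[c['fx'],0,c['cx']],[0,c['fy'],c['cy']],[0,0,1]])
    p=cv2.undistortPoints(np.array([[uv]],float),K,c['D'])[0,0]
    return np.array(c['origin']), R.from_euler('xyz',c['rotation']).as_matrix()@np.array([p[0],-p[1],-1])
def at(n,uv,z):
    o,d=ray(n,uv); return (o+d*(z-o[2])/d[2]).round(1)
def proj(n,P):
    c=viewer.camera_info(n); K=np.array([[c['fx'],0,c['cx']],[0,c['fy'],c['cy']],[0,0,1]])
    q=R.from_euler('xyz',c['rotation']).as_matrix().T@(np.array(P,float)-c['origin'])
    return cv2.projectPoints(np.array([[q[0],-q[1],-q[2]]]),np.zeros(3),np.zeros(3),K,c['D'])[0].ravel().round(1)
def two(uvt,uvs):
    (o1,d1),(o2,d2)=ray('top',uvt),ray('scene',uvs)
    A=np.stack([d1,-d2],1); s=np.linalg.lstsq(A,o2-o1,rcond=None)[0]
    a,b=o1+d1*s[0],o2+d2*s[1]; return ((a+b)/2).round(1), round(float(np.linalg.norm(a-b)),1)
def blobs(im,lo,hi,amin=15):
    m=cv2.inRange(cv2.cvtColor(im,cv2.COLOR_RGB2HSV),lo,hi)
    n,l,s,c=cv2.connectedComponentsWithStats(m)
    return [(c[i].round(1).tolist(),int(s[i,4]),s[i,:4].tolist()) for i in range(1,n) if s[i,4]>=amin]
E
python3 - <<'E'
from h import *
cols={'yellow':((24,150,120),(34,255,255)),'purple':((130,100,50),(160,255,255)),'red':((0,170,120),(6,255,255)),'orange':((7,190,170),(18,255,255)),'wood':((9,50,130),(20,170,255)) }
for n in('top','scene'):
    im=viewer.capture(n)
    for k,(lo,hi) in cols.items(): print(n,k,[b for b in blobs(im,lo,hi,8)])
    if n=='top': cv2.imwrite('pics/crop.png',cv2.resize(im[120:270,230:410,::-1],None,fx=4,fy=4,interpolation=cv2.INTER_CUBIC))
E
```

```text
top yellow [([129.4, 188.6], 498, [117, 177, 26, 25])]
top purple [([313.5, 155.5], 497, [301, 143, 26, 26]), ([356.2, 206.1], 509, [342, 195, 29, 23]), ([288.6, 233.1], 445, [276, 222, 25, 23]), ([320.6, 246.4], 471, [308, 235, 26, 23])]
top red [([278.6, 132.3], 70, [275, 128, 9, 10]), ([509.1, 206.3], 190, [506, 185, 6, 45]), ([504.2, 239.2], 190, [494, 229, 18, 20])]
top orange []
top wood [([254.9, 59.3], 288, [246, 50, 19, 19]), ([261.8, 79.5], 257, [253, 71, 18, 18]), ([290.7, 80.6], 282, [281, 71, 20, 20]), ([155.8, 107.3], 22, [154, 105, 5, 6]), ([142.4, 122.4], 140, [131, 111, 23, 23]), ([102.4, 145.2], 140, [91, 134, 23, 23]), ([317.5, 198.4], 393, [307, 188, 22, 22])]
scene yellow [([303.8, 146.5], 299, [293, 139, 23, 16])]
scene purple [([181.3, 214.2], 671, [169, 198, 25, 34]), ([149.5, 228.8], 711, [136, 212, 28, 35]), ([224.7, 275.9], 763, [212, 258, 26, 37]), ([151.1, 278.5], 789, [137, 261, 29, 36])]
scene red [([363.9, 61.5], 790, [333, 50, 55, 29]), ([476.8, 129.5], 2096, [443, 93, 65, 109]), ([325.9, 123.2], 19, [324, 121, 5, 5]), ([284.2, 146.7], 18, [282, 144, 5, 6]), ([366.6, 155.6], 27, [364, 153, 6, 6]), ([323.9, 184.0], 11, [322, 183, 5, 3]), ([263.9, 230.3], 103, [259, 225, 11, 12])]
scene orange [([225.2, 212.7], 98, [216, 199, 19, 28]), ([236.2, 217.0], 106, [227, 203, 19, 29]), ([324.1, 275.2], 13, [320, 273, 10, 7]), ([334.2, 275.4], 10, [331, 274, 8, 5]), ([338.9, 283.8], 8, [338, 281, 2, 7])]
scene wood [([211.9, 25.9], 2057, [176, 0, 63, 55]), ([240.9, 2.5], 66, [232, 0, 17, 8]), ([166.8, 14.4], 17, [163, 12, 9, 6]), ([252.9, 31.5], 34, [246, 25, 19, 14]), ([345.4, 139.0], 465, [334, 126, 24, 27]), ([345.4, 168.4], 535, [334, 151, 25, 33]), ([341.2, 185.4], 25, [334, 182, 16, 6]), ([185.8, 244.4], 404, [174, 234, 24, 22]), ([187.0, 262.3], 192, [177, 254, 20, 16]), ([354.0, 293.6], 500, [342, 280, 25, 28]), ([310.7, 309.1], 473, [299, 297, 24, 28])]
```

View pics/crop.png

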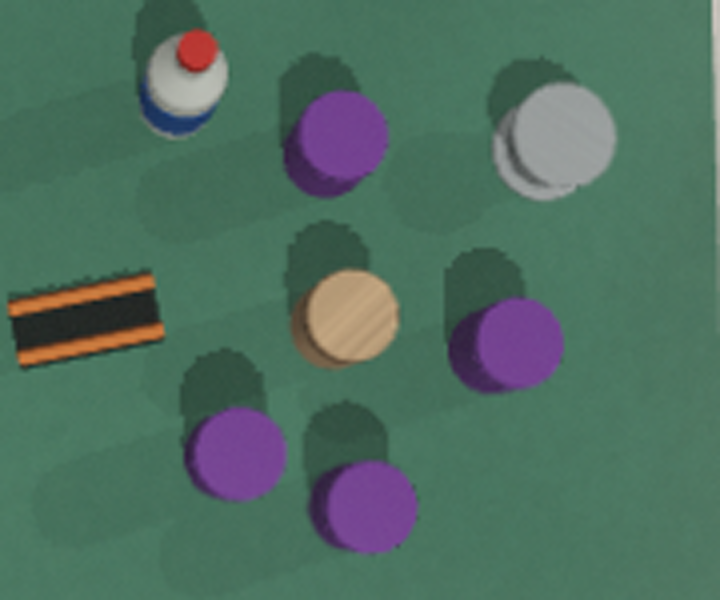

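The crop shows the pale wood disc with grain at crop (352,316), which is top (318,199). The purple cups are clear of it, and the rest is at crop (87,320). The choice holds.

Run:
```python
from h import *
print([a for a in dir(bot) if a[0]!='_']); print(bot.tip_extent)
cup=at('top',(317.5,198.4),80); print('cup',cup, 'scene proj of base top',proj('scene',cup), two((317.5,198.4),(186,243)))
for p in [(313.5,155.5),(356.2,206.1),(288.6,233.1),(320.6,246.4)]: print('purple',at('top',p,70))
Y=at('top',(129.4,188.6),32);print('yellow',Y,at('scene',(303.8,146.5),32))
for p in [(325.9,123.2),(284.2,146.7),(366.6,155.6),(323.9,184)]: print('post',at('scene',p,88))
for p in [(114,117),(95,178),(157,195),(176,133)]: print('postT',at('top',p,88))
for p in [(142.4+2,124.5),(104,147)]: print('cupsT',at('top',p,112))
c=lambda x,y:(230+x/4,120+y/4)
for p in [(10,303),(153,276),(22,360),(163,330)]: print('rail',at('top',c(*p),14))
print('rest s',at('scene',(225.2,212.7),15),at('scene',(236.2,217),15))
print('bottle',at('top',c(197,50),160),'spool',at('top',c(564,135),60))
```

```text
['Unreachable', 'tip_extent']
65.5
cup [ 481.4 -268.2   80. ] scene proj of base top [185.4 243.3] (array([ 481.8, -267.5,   80.7]), 1.5)
purple [ 596.  -259.3   70. ]
purple [ 464.2 -373.7   70. ]
purple [ 390.7 -194.9   70. ]
purple [ 357.6 -278.9   70. ]
yellow [501.  229.5  32. ] [499.9 231.   32. ]
post [522.8 308.1  88. ]
post [481.9 145.1  88. ]
post [687.4 267.7  88. ]
post [647.7  99.4  88. ]
postT [683.3 269.3  88. ]
postT [520.1 309.4  88. ]
postT [479.8 144.7  88. ]
postT [642.8 102.6  88. ]
cupsT [657.9 182.  112. ]
cupsT [597.3 283.7 112. ]
rail [490.2 -48.2  14. ]
rail [ 510.9 -144.9   14. ]
rail [451.7 -57.2  14. ]
rail [ 474.2 -152.3   14. ]
rest s [ 465.7 -103.3   15. ] [498.7 -95.3  15. ]
bottle [ 633.1 -158.8  160. ] spool [ 607.9 -419.3   60. ]
```

```bash
cat > log.py <<'E'
from plant import readout
import json
o=readout.get_obs(); r=[*o['joint_positions'],*o['tool_pos'],*o['tcp_rot']]
open('log.txt','a').write(json.dumps([float(v) for v in r])+'\n')
E
python3 log.py
python3 -m creep '0.024 -0.029 0.01 0 0 -0.06 100;0.024 -0.029 0.01 0 0 -0.06 100;0.024 -0.029 0.01 0 0 -0.06 100;0.024 -0.029 0.01 0 0 -0.06 100;0.024 -0.029 0.01 0 0 -0.06 100;0.024 -0.029 0.01 0 0 -0.06 100'; python3 log.py
python3 -m creep '0.024 -0.029 0 0.08 0 0 100;0.024 -0.029 0 0.08 0 0 100;0.024 -0.029 0 0.08 0 0 100;0.024 -0.029 0 0.08 0 0 100;0.024 -0.029 0 0.08 0 0 100;0.024 -0.029 0 0.08 0 0 100'; python3 log.py
python3 -m creep '0.003 -0.035 0 -0.08 0.08 0 100;0.003 -0.035 0 -0.08 0.08 0 100;0.003 -0.035 0 -0.08 0.08 0 100;0.003 -0.035 0 -0.08 0.08 0 100;0.003 -0.035 0 -0.08 0.08 0 100;0.003 -0.035 0 -0.08 0.08 0 100'; python3 log.py
python3 -m creep '0.003 -0.035 -0.01 0 -0.08 0 100;0.003 -0.035 -0.01 0 -0.08 0 100;0.003 -0.035 -0.01 0 -0.08 0 100;0.003 -0.035 -0.01 0 -0.08 0 100;0.003 -0.035 -0.01 0 -0.08 0 100;0.003 -0.035 -0.01 0 -0.08 0 100'; python3 log.py; cat log.txt
```

```text
time: 0.7
tool_pos: [311.7, 322.2, 352.7]
tcp_rot: [3.142, 0.0, 2.455]
contact_force: [1.8, 1.6, -0.3]
grip_width: 92.0
finger_force: 0.0
time: 1.2
tool_pos: [455.9, 147.9, 352.9]
tcp_rot: [2.753, -0.296, 2.517]
contact_force: [1.2, 1.3, -0.2]
grip_width: 92.1
finger_force: 0.0
time: 1.7
tool_pos: [473.2, -62.1, 352.7]
tcp_rot: [-2.806, -0.327, 2.285]
contact_force: [-0.5, 0.7, 0.7]
grip_width: 91.7
finger_force: 0.0
time: 2.2
tool_pos: [491.0, -272.0, 292.0]
tcp_rot: [3.114, 0.005, 2.347]
contact_force: [1.1, 0.6, 0.3]
grip_width: 91.8
finger_force: 0.0
[1.1009868093118713, 0.34243540123837213, 1.5245904264475887, -6.216624333666618e-07, 1.2754191624266493, -0.14604815357769835, 166.95057965371305, 497.57876571147955, 291.84300092630394, -3.140749304582475, -0.00012345184169992862, 2.8178314188477986]
[0.6307241245275611, 0.15433478158718564, 1.6076842177941146, -2.6549762679559572e-05, 1.3794800354661525, -0.2537230410638045, 311.6506112310971, 322.16793338652406, 352.7033299655031, 3.141508574923005, 4.873050227671705e-05, 2.4552485375903705]
[-0.10175700222862985, 0.18924916344516649, 1.6446502346960399, 0.4913228891119385, 1.3823068491150206, -1.100985784798589, 455.8583388062866, 147.91361039317542, 352.8972615220071, 2.752588025032415, -0.29609733770075475, 2.5165408019359323]
[-0.2410974795086781, 0.44170660601935535, 1.2771610367938435, -0.098432592324269, 1.8768617294342276, -1.0191315746473313, 473.21682310441827, -62.052554855378965, 352.696440789618, -2.805899417499553, -0.327247856582219, 2.2849168220373666]
[-0.6544058232984491, 0.40319433177350683, 1.4317793573854638, 0.027389679310374993, 1.2981235665358108, -1.4376817850791783, 490.956886412267, -271.96268448756706, 292.01904840652395, 3.114272079858543, 0.0048148623095272125, 2.3467419189886134]
```

Run:
```python
import json,numpy as np,itertools
from scipy.spatial.transform import Rotation as R
D=np.array([json.loads(l) for l in open('log.txt')])
rz=lambda a:R.from_euler('z',a); ry=lambda a:R.from_euler('y',a)
for s in itertools.product([1,-1],repeat=3):
  A=[];b=[];T=[]
  for r in D:
    q=r[:6]; a=rz(q[0]);c=a*ry(q[1]);d=c*ry(q[2]);e=d*rz(s[0]*q[3]);f=e*ry(s[1]*q[4]);g=f*rz(s[2]*q[5])
    T.append((g.inv()*R.from_euler('xyz',r[9:])).as_rotvec())
    A.append(np.c_[[0,0,1],a.as_matrix()[:,:2],c.as_matrix()[:,2],d.as_matrix()[:,0],d.as_matrix()[:,2],f.as_matrix()[:,2]]);b.append(r[6:9])
  A=np.vstack(A);b=np.hstack(b);x,res,rk,_=np.linalg.lstsq(A,b,rcond=None)
  print(s,x.round(1),'rms',np.sqrt(np.mean((A@x-b)**2)).round(2),rk,np.std(T,0).round(3),np.mean(T,0).round(3))
```

```text
(1, 1, 1) [222.9  -0.   76.4 506.2  46.5 379.6 252.6] rms 0.0 7 [0. 0. 0.] [-0.    -0.     1.571]
(1, 1, -1) [222.9  -0.   76.4 506.2  46.5 379.6 252.6] rms 0.0 7 [0.    0.    1.008] [-0.    -0.    -0.012]
(1, -1, 1) [ -865.4  -159.7    82.9   225.2 -1247.8   358.6  -170.2] rms 23.5 7 [1.282 1.986 0.09 ] [0.224 1.375 0.495]
(1, -1, -1) [ -865.4  -159.7    82.9   225.2 -1247.8   358.6  -170.2] rms 23.5 7 [1.488 1.488 0.338] [ 1.179  1.179 -0.01 ]
(-1, 1, 1) [-840.   -89.4   84.1  233.2 -891.6  293.6 -155.7] rms 25.09 7 [0.44  0.139 0.023] [-0.176 -0.065  1.594]
(-1, 1, -1) [-840.   -89.4   84.1  233.2 -891.6  293.6 -155.7] rms 25.09 7 [0.29  0.29  0.974] [-0.119  0.119  0.05 ]
(-1, -1, 1) [163.4  89.7  77.7 493.  457.5 281.8 236.4] rms 11.06 7 [1.167 2.321 0.748] [0.551 0.364 0.225]
(-1, -1, -1) [163.4  89.7  77.7 493.  457.5 281.8 236.4] rms 11.06 7 [1.445 1.445 0.475] [1.113 1.113 0.297]
```

```bash
cat > kin.py <<'E'
import numpy as np
from scipy.spatial.transform import Rotation as R
from scipy.optimize import least_squares
P=[222.9,0,76.4,506.2,46.5,379.6,252.6]
LO=np.array([-2.53,-.77,.04,-1,.28,-3.11]);HI=np.array([2.53,2.02,2.7,4.14,2.66,3.11])
def fk(q):
    a=R.from_euler('z',q[0]);c=a*R.from_euler('y',q[1]);d=c*R.from_euler('y',q[2])
    f=d*R.from_euler('zy',[0,0]) if 0 else d*R.from_euler('z',q[3])*R.from_euler('y',q[4])
    p=np.array([0,0,P[0]])+a.apply([P[1],P[2],0])+c.apply([0,0,P[3]])+d.apply([P[4],0,P[5]])+f.apply([0,0,P[6]])
    return p,f*R.from_euler('z',q[5]+np.pi/2)
def tool(phi,tau):   # degrees; closing axis azimuth phi, tilt tau about it (points to phi+90 for tau>0)
    y=np.array([np.cos(np.radians(phi)),np.sin(np.radians(phi)),0]); z=np.array([0,0,-1.]); x=np.cross(y,z)
    return R.from_rotvec(y*np.radians(tau))*R.from_matrix(np.c_[x,y,z])
SE=[[0,.4,1.5,0,1.3,0],[0,.6,1.3,1.57,1.,0],[0,.5,1.4,3.1,.6,0],[0,.5,1.4,-.7,1.,-1.5],[0,.5,1.4,2.3,1,1.5]]
def ik(G,rot,seeds=None,off=47):
    p=np.array(G)-rot.apply([0,0,off]); best=None
    for s in (seeds or [[np.arctan2(p[1],p[0])+b]+S[1:5]+[w] for S in SE for b in(-.15,) for w in(-1.5,1.5)]):
        def e(q):
            pp,rr=fk(q); return np.r_[(pp-p)/100,(rr.inv()*rot).as_rotvec()]
        r=least_squares(e,np.clip(s,LO+.01,HI-.01),bounds=(LO,HI),max_nfev=60)
        if best is None or r.cost<best.cost: best=r
        if best.cost<1e-8: break
    return best.x if best.cost<1e-6 else None
E
cat > scan.py <<'E'
from kin import *
import sys
def row(G,phi,taus): 
    o=[]
    for t in taus:
        q=ik(G,tool(phi,t)); o.append('  . ' if q is None else f'{min((q-LO)[[1,2,3,4,5]].min(),(HI-q)[[1,2,3,4,5]].min()):4.1f}')
    print(f'{phi:5d}',' '.join(o),flush=True)
T=range(-90,91,15)
print('rest');[row((482,-100,45),p,T) for p in(13,193)]
print('pad');[row((501,230,75),p,range(0,91,15)) for p in range(-180,180,30)]
print('cup');[row((481,-268,42),p,range(-45,46,15)) for p in range(-180,180,30)]
E
time timeout 500 python3 scan.py
```

```text
rest
   13   .    .    .    .   0.1  0.3  0.5  0.7  0.9  1.2  1.0  0.8  0.6
  193  0.6  0.8  1.0  1.1  0.9  0.7  0.5  0.1  0.1   .    .    .    . 
pad
 -180  0.3  0.5  0.5  0.4  0.2  0.1   . 
 -150  0.2  0.1  0.3  0.1   .    .    . 
 -120  0.6  0.4  0.1   .    .    .    . 
  -90  0.6  0.3   .   0.2  0.4  0.3  0.4
  -60  0.6  0.2   .   0.2  0.3  0.2  0.3
  -30  0.6  0.4  0.3  0.4  0.5  0.5  0.5
    0  0.6  0.6  0.6  0.7  0.8  0.9  0.9
   30  0.6  0.7  0.9  1.1  1.1  0.9  0.7
   60  0.6  0.9  1.1  1.0  0.8  0.5  0.3
   90  0.6  1.0  1.1  0.8  0.5  0.2   . 
  120  0.6  0.9  0.9  0.7  0.4  0.1   . 
  150  0.6  0.8  0.7  0.6  0.5  0.4  0.2
cup
 -180  1.0  1.0  0.8  0.5  0.2  0.1   . 
 -150  0.9  1.1  0.9  0.5  0.2   .   0.1
 -120  0.8  1.0  0.9  0.5  0.1   .   0.3
  -90  0.7  0.8  0.8  0.5  0.3  0.1  0.4
  -60  0.4  0.6  0.7  0.5  0.4  0.5  0.6
  -30  0.2  0.4  0.6  0.5  0.6  0.8  1.0
    0   .   0.1  0.4  0.5  0.8  1.0  1.1
   30  0.1   .   0.2  0.5  0.9  1.1  0.9
   60  0.3   .   0.1  0.5  0.9  1.0  0.8
   90  0.4  0.1  0.3  0.5  0.8  0.8  0.7
  120  0.6  0.5  0.0  0.4  0.6  0.6  0.4
  150  0.9  0.7  0.4  0.1  0.2  0.4  0.2
real	0m4.586s
user	0m5.097s
sys	0m0.044s
```

```bash
cat > plan.py <<'E'
# python3 plan.py x y z phi tau [nrows] : per-row shift/turn from measured pose to grasp-point target, plus joint margins along it
import sys
from kin import *
from plant import readout
def seg(p0,r0,p1,r1,q,n=12):
    m=9;w=(r1*r0.inv()).as_rotvec(); qs=[q]
    for k in range(1,n+1):
        rr=R.from_rotvec(w*k/n)*r0; pp=p0+(p1-p0)*k/n
        q2=ik(pp,rr,[list(q)],0)
        if q2 is None: return None,k
        q=q2; qs.append(q); m=min(m,(q-LO).min(),(HI-q).min())
    return q,(round(m,2),np.abs(np.diff(qs,axis=0)).max(0).round(2)*n)
if __name__=='__main__':
    a=[float(v) for v in sys.argv[1:]]
    o=readout.get_obs(); p0=o['tool_pos']; r0=R.from_euler('xyz',o['tcp_rot'])
    r1=tool(a[3],a[4]); alt=r1*R.from_euler('z',np.pi)
    if (alt*r0.inv()).magnitude()<(r1*r0.inv()).magnitude() and 'x' not in sys.argv: r1=alt
    p1=np.array(a[:3])-r1.apply([0,0,47]); w=(r1*r0.inv()).as_rotvec(); d=p1-p0
    n=int(a[5]) if len(a)>5 else int(np.ceil(max(np.linalg.norm(d)/40,np.linalg.norm(w)/.118,np.abs(d).max()/38)))
    print('n',n,'row',(d/n/1000).round(4),(w/n).round(4),'tot',d.round(1),w.round(3), seg(p0,r0,p1,r1,o['joint_positions'])[1])
E
cat > chk.py <<'E'
from plan import *
o=readout.get_obs(); p=o['tool_pos'];r=R.from_euler('xyz',o['tcp_rot']);q=o['joint_positions']
W=[('above',481.5,-268,150,-30,-8),('pick',481.5,-268,48,-30,-8),('lift',481.5,-268,200,-30,-8),('S up',430,20,200,-30,-8),('S',430,20,48,-30,-8),('up',430,20,150,-30,-8),('turn',430,20,180,-160,-20),('tilt',430,20,180,-160,-70),('S2',430,20,48,-160,-70),('lift',430,20,200,-160,-70),
('untilt',478,-83,200,-160,20),('yaw',478,-83,200,-167,20),('lay',478,-83,44,-167,20),('up',478,-83,130,-167,20)]
for alts in (0,1):
  P,RR,Q=p,r,q
  for w in W:
    r1=tool(*w[4:]); 
    if w[0]=='turn': r1=r1*R.from_euler('z',np.pi*alts)
    else:
      a=r1*R.from_euler('z',np.pi)
      if (a*RR.inv()).magnitude()<(r1*RR.inv()).magnitude(): r1=a
    p1=np.array(w[1:4])-r1.apply([0,0,47]); Q2,m=seg(P,RR,p1,r1,Q)
    print(w,m,None if Q2 is None else Q2.round(2))
    if Q2 is None: break
    P,RR,Q=p1,r1,Q2
E
python3 chk.py
```

```text
('above', 481.5, -268, 150, -30, -8) (np.float64(0.79), array([0.12, 0.12, 0.24, 0.24, 0.36, 1.44])) [-0.57  0.49  1.58 -0.16  1.07  0.03]
('pick', 481.5, -268, 48, -30, -8) (np.float64(0.56), array([0.  , 0.12, 0.12, 0.  , 0.24, 0.  ])) [-0.57  0.63  1.68 -0.19  0.84  0.08]
('lift', 481.5, -268, 200, -30, -8) (np.float64(0.59), array([0.  , 0.24, 0.24, 0.  , 0.36, 0.12])) [-0.57  0.44  1.52 -0.15  1.18  0.01]
('S up', 430, 20, 200, -30, -8) (np.float64(0.85), array([0.6 , 0.24, 0.48, 0.  , 0.12, 0.6 ])) [-0.05  0.26  1.78 -0.13  1.16  0.54]
('S', 430, 20, 48, -30, -8) (np.float64(0.48), array([0.  , 0.24, 0.24, 0.12, 0.36, 0.12])) [-0.05  0.5   1.95 -0.18  0.76  0.61]
('up', 430, 20, 150, -30, -8) (np.float64(0.5), array([0.  , 0.24, 0.12, 0.  , 0.24, 0.12])) [-0.05  0.33  1.85 -0.14  1.03  0.56]
('turn', 430, 20, 180, -160, -20) (np.float64(0.76), array([0.36, 0.12, 0.36, 0.48, 0.72, 1.92])) [-0.33  0.34  1.79  0.29  1.25  2.35]
('tilt', 430, 20, 180, -160, -70) (np.float64(0.81), array([0.36, 0.48, 0.12, 0.48, 0.6 , 0.6 ])) [-0.57  0.76  1.63  0.64  1.84  2.02]
('S2', 430, 20, 48,
[... 1751 characters left out ...]
 1.62  0.61  1.65 -1.26]
('lift', 430, 20, 200, -160, -70) (np.float64(0.79), array([0.  , 0.24, 0.  , 0.  , 0.24, 0.24])) [-0.57  0.73  1.62  0.64  1.87 -1.1 ]
('untilt', 478, -83, 200, -160, 20) (np.float64(0.61), array([0.6 , 0.72, 0.36, 1.92, 1.08, 1.92])) [-0.14  0.26  1.83 -0.39  0.91 -0.27]
('yaw', 478, -83, 200, -167, 20) (np.float64(0.6), array([0.  , 0.  , 0.  , 0.  , 0.  , 0.12])) [-0.13  0.28  1.8  -0.4   0.97 -0.14]
('lay', 478, -83, 44, -167, 20) (np.float64(0.32), array([0.  , 0.36, 0.24, 0.36, 0.36, 0.36])) [-0.13  0.54  1.96 -0.6   0.6   0.14]
('up', 478, -83, 130, -167, 20) (np.float64(0.34), array([0.  , 0.12, 0.12, 0.12, 0.24, 0.24])) [-0.13  0.38  1.89 -0.46  0.8  -0.04]
```

```bash
cat > chk2.py <<'E'
from plan import *
p=np.array([478,-83,150.])-tool(-167,0).apply([0,0,47]); r=tool(-167,0)*R.from_euler('z',np.pi); q=ik([478,-83,150],r)
print(q.round(2))
for yw in (0,1):
  P,RR,Q=p,r,q
  if yw: RR=r*R.from_euler('z',np.pi); Q=ik([478,-83,150],RR); print(Q)
  for w in [('re',480.5,-93,150,-167,-12),('rest',480.5,-93,43,-167,-12),('up',480.5,-93,200,-167,-12),('tilt',480,0,200,-150,35),('tilt',470,100,220,-120,78),('tilt',480,230,200,-85,78),('pad',501,230,80,-85,78),('up',501,230,150,-85,78),('back',430,230,150,-85,78)]:
    r1=tool(*w[4:]); a=r1*R.from_euler('z',np.pi)
    if (a*RR.inv()).magnitude()<(r1*RR.inv()).magnitude(): r1=a
    p1=np.array(w[1:4])-r1.apply([0,0,47]); Q2,m=seg(P,RR,p1,r1,Q)
    print(w,m,None if Q2 is None else Q2.round(2))
    if Q2 is None: break
    P,RR,Q=p1,r1,Q2
E
python3 chk2.py; python3 plan.py 481.5 -268 150 -30 -8
```

```text
[-0.33  0.37  1.77  0.    1.   -0.56]
('re', 480.5, -93, 150, -167, -12) (np.float64(0.73), array([0.12, 0.12, 0.12, 0.24, 0.12, 0.24])) [-0.45  0.44  1.69  0.18  1.16 -0.76]
('rest', 480.5, -93, 43, -167, -12) (np.float64(0.63), array([0.  , 0.12, 0.12, 0.  , 0.24, 0.12])) [-0.45  0.59  1.78  0.21  0.91 -0.82]
('up', 480.5, -93, 200, -167, -12) (np.float64(0.66), array([0.  , 0.24, 0.24, 0.  , 0.36, 0.12])) [-0.45  0.38  1.62  0.17  1.28 -0.74]
('tilt', 480, 0, 200, -150, 35) (np.float64(0.21), array([0.72, 0.36, 0.36, 1.2 , 0.72, 1.32])) [ 0.18  0.28  1.94 -0.79  0.87  0.16]
('tilt', 470, 100, 220, -120, 78) 2 None
[-3.30060419e-01  3.74157166e-01  1.76829173e+00  1.30458189e-16
  9.99143754e-01  2.58463943e+00]
('re', 480.5, -93, 150, -167, -12) (np.float64(0.55), array([0.12, 0.12, 0.12, 0.24, 0.12, 0.24])) [-0.45  0.44  1.69  0.18  1.16  2.38]
('rest', 480.5, -93, 43, -167, -12) (np.float64(0.63), array([0.  , 0.12, 0.12, 0.  , 0.24, 0.12])) [-0.45  0.59  1.78  0.21  0.91  2.33]
('up', 480.5, -93, 200, -167, -12) (np.float64(0.66), array([0.  , 0.24, 0.24, 0.  , 0.36, 0.12])) [-0.45  0.38  1.62  0.17  1.28  2.4 ]
('tilt', 480, 0, 200, -150, 35) 11 None
n 12 row [-0.0005  0.0008 -0.008 ] [-0.0123  0.0009 -0.1083] tot [ -6.2   9.6 -95.5] [-0.147  0.011 -1.299] (np.float64(0.79), array([0.12, 0.12, 0.24, 0.24, 0.36, 1.44]))
```

```bash
sed -i "s/('tilt',480,0,200,-150,35),('tilt',470,100,220,-120,78),/('yaw',480,-60,220,-77,0),('yaw',480,0,220,13,0),('tilt',480,60,230,20,45),('tilt',480,100,230,10,78),('yaw',480,150,230,-40,78),/; s/P,RR,Q=p,r,q$/P,RR,Q=p,r,q; fl=1/" chk2.py
python3 - <<'E'
s=open('chk2.py').read()
s=s.replace("    p1=np","    if w[0]=='yaw' and w[4]==-77: r1=tool(*w[4:]); r1=r1 if np.dot((r1*RR.inv()).as_rotvec(),[0,0,1])*D>0 else r1*R.from_euler('z',np.pi)\n    p1=np")
s=s.replace("for yw in (0,1):","for yw,D in ((0,1),(0,-1),(1,1),(1,-1)):")
open('chk2.py','w').write(s)
E
sed -i "s/('yaw',480,0,220,13,0)/('yaw',480,-30,220,-32,0),('yaw',480,0,220,13,0)/" chk2.py
python3 chk2.py
python3 -m creep '-0.0005 0.0008 -0.008 -0.0123 0.0009 -0.1083 100;-0.0005 0.0008 -0.008 -0.0123 0.0009 -0.1083 100;-0.0005 0.0008 -0.008 -0.0123 0.0009 -0.1083 100;-0.0005 0.0008 -0.008 -0.0123 0.0009 -0.1083 100;-0.0005 0.0008 -0.008 -0.0123 0.0009 -0.1083 100;-0.0005 0.0008 -0.008 -0.0123 0.0009 -0.1083 100'
python3 -m creep '-0.0005 0.0008 -0.008 -0.0123 0.0009 -0.1083 100;-0.0005 0.0008 -0.008 -0.0123 0.0009 -0.1083 100;-0.0005 0.0008 -0.008 -0.0123 0.0009 -0.1083 100;-0.0005 0.0008 -0.008 -0.0123 0.0009 -0.1083 100;-0.0005 0.0008 -0.008 -0.0123 0.0009 -0.1083 100;-0.0005 0.0008 -0.008 -0.0123 0.0009 -0.1083 100'
python3 plan.py 481.5 -268 48 -30 -8; python3 -c "
from h import *
cv2.imwrite('pics/s2.png',viewer.capture('scene')[150:350,80:340,::-1].repeat(3,0).repeat(3,1)[:600,:780])"
```

```text
[-0.33  0.37  1.77  0.    1.   -0.56]
('re', 480.5, -93, 150, -167, -12) (np.float64(0.73), array([0.12, 0.12, 0.12, 0.24, 0.12, 0.24])) [-0.45  0.44  1.69  0.18  1.16 -0.76]
('rest', 480.5, -93, 43, -167, -12) (np.float64(0.63), array([0.  , 0.12, 0.12, 0.  , 0.24, 0.12])) [-0.45  0.59  1.78  0.21  0.91 -0.82]
('up', 480.5, -93, 200, -167, -12) (np.float64(0.66), array([0.  , 0.24, 0.24, 0.  , 0.36, 0.12])) [-0.45  0.38  1.62  0.17  1.28 -0.74]
('yaw', 480, -60, 220, -77, 0) (np.float64(0.9), array([0.24, 0.12, 0.12, 0.24, 0.24, 1.44])) [-0.28  0.29  1.67 -0.    1.18 -2.08]
('yaw', 480, -30, 220, -32, 0) (np.float64(0.3), array([0.12, 0.  , 0.  , 0.  , 0.  , 0.72])) [-0.22  0.29  1.68 -0.    1.18 -2.81]
('yaw', 480, 0, 220, 13, 0) 6 None
('re', 480.5, -93, 150, -167, -12) (np.float64(0.73), array([0.12, 0.12, 0.12, 0.24, 0.12, 0.24])) [-0.45  0.44  1.69  0.18  1.16 -0.76]
('rest', 480.5, -93, 43, -167, -12) (np.float64(0.63), array([0.  , 0.12, 0.12, 0.  , 0.24, 0.12])) [-0.45  0.59  1.78  0.21  0.91 -0.82]
('up', 480.5, -93, 200, -167, -12) (np.float64(0.66), array([0.  , 0.24, 0.2
[... 3553 characters left out ...]
 , 0.24, 0.12])) [-0.45  0.59  1.78  0.21  0.91  2.33]
('up', 480.5, -93, 200, -167, -12) (np.float64(0.66), array([0.  , 0.24, 0.24, 0.  , 0.36, 0.12])) [-0.45  0.38  1.62  0.17  1.28  2.4 ]
('yaw', 480, -60, 220, -77, 0) 5 None
time: 2.7
tool_pos: [487.8, -265.4, 243.7]
tcp_rot: [-3.13, 0.064, 1.692]
contact_force: [-0.9, 0.0, -0.1]
grip_width: 91.7
finger_force: 0.0
time: 3.2
tool_pos: [484.9, -260.5, 195.7]
tcp_rot: [-3.139, 0.137, 1.042]
contact_force: [-0.9, 0.4, -0.1]
grip_width: 91.9
finger_force: 0.0
n 3 row [-0.     -0.0006 -0.0337] [-0.0012 -0.0001  0.0019] tot [-1.000e-01 -1.800e+00 -1.011e+02] [-0.004 -0.     0.006] (np.float64(0.56), array([0.  , 0.12, 0.12, 0.  , 0.24, 0.  ]))
```

View pics/s2.png

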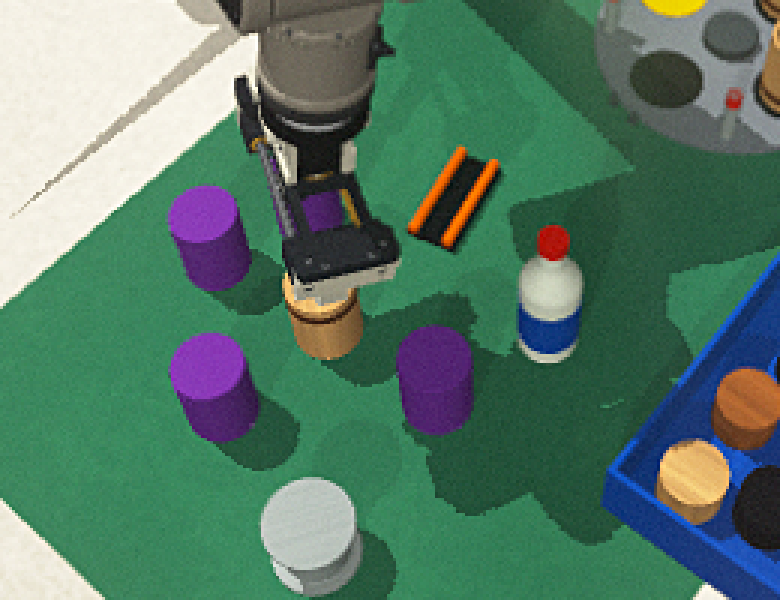

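The gripper sits above the banded cup, at crop (325,300), with its fingers straddling it. Descending to grip.

```bash
python3 -m creep '0 -0.001 -0.0337 0 0 0 100;0 -0.001 -0.0337 0 0 0 100;0 0 -0.0337 0 0 0 100;0 0 0 0 0 0 100'; python3 -c "
from plan import *
o=readout.get_obs();print(o['tool_pos']+R.from_euler('xyz',o['tcp_rot']).apply([0,0,47]))"
python3 -m creep '0 0 0 0 0 0 40;0 0 0 0 0 0 40;0 0 0 0 0 0 40;0 0 0 0 0 0 40;0 0 0 0 0 0 40;0 0 0 0 0 0 40'
```

```text
time: 3.58
tool_pos: [482.0, -260.8, 89.5]
tcp_rot: [-3.128, 0.135, 1.05]
contact_force: [-1.4, 1.1, -1.5]
grip_width: 92.0
finger_force: 0.0
[ 478.3047216  -266.00493582   42.93266659]
time: 4.08
tool_pos: [485.4, -262.9, 96.6]
tcp_rot: [3.142, 0.136, 1.047]
contact_force: [-1.4, 1.4, 6.5]
grip_width: 60.4
finger_force: 30.0
```

```bash
python3 -m creep '0 0 0.015 0 0 0 40;0 0 0.03 0 0 0 40;0 0 0.03 0 0 0 40;0 0 0.03 0 0 0 40;0 0 0.015 0 0 0 40;0 0 0 0 0 0 40'; python3 plan.py 430 20 170 -30 -8
```

```text
time: 4.58
tool_pos: [486.4, -263.5, 219.4]
tcp_rot: [3.136, 0.137, 1.046]
contact_force: [0.5, -0.3, -1.5]
grip_width: 60.3
finger_force: 30.0
n 8 row [-0.0066  0.0361 -0.0004] [0.     0.0008 0.    ] tot [-53.1 289.1  -2.8] [0.    0.007 0.   ] (np.float64(0.79), array([0.6 , 0.24, 0.48, 0.  , 0.12, 0.6 ]))
```

```bash
python3 -m creep '-0.004 0.018 0 0 0 0 40;-0.0066 0.0361 0 0 0 0 40;-0.0066 0.0361 0 0 0 0 40;-0.0066 0.0361 0 0 0 0 40;-0.0066 0.0361 0 0 0 0 40;-0.0066 0.0361 0 0 0 0 40;-0.0066 0.0361 0 0 0 0 40;-0.0066 0.0361 0 0 0 0 40'; python3 -m creep '-0.003 0.018 -0.01 0 0 0 40;0 0 -0.035 0 0 0 40;0 0 -0.035 0 0 0 40;0 0 -0.02 0 0 0 40;0 0 0 0 0 0 40;0 0 0 0 0 0 40'; python3 plan.py 430 20 52 -30 -8
```

```text
time: 5.25
tool_pos: [433.5, 9.7, 214.0]
tcp_rot: [-3.138, 0.137, 1.047]
contact_force: [0.0, -0.4, -0.4]
grip_width: 60.2
finger_force: 30.0
time: 5.75
tool_pos: [430.9, 26.1, 114.1]
tcp_rot: [-3.136, 0.138, 1.048]
contact_force: [0.2, -0.2, -0.9]
grip_width: 60.4
finger_force: 30.0
n 1 row [ 0.0024 -0.0004 -0.0156] [-0.0042 -0.0039  0.0004] tot [  2.4  -0.4 -15.6] [-0.004 -0.004  0.   ] (np.float64(0.49), array([0., 0., 0., 0., 0., 0.]))
```

```bash
python3 -m creep '0 0 -0.01 0 0 0 40;0 0 -0.004 0 0 0 40;0 0 0 0 0 0 40;0 0 0 0 0 0 40'; python3 -m creep '0 0 -0.002 0 0 0 40;0 0 -0.001 0 0 0 40;0 0 0 0 0 0 40;0 0 0 0 0 0 40'
```

```text
time: 6.08
tool_pos: [432.2, 25.9, 101.9]
tcp_rot: [-3.141, 0.136, 1.047]
contact_force: [-0.6, -0.5, -0.9]
grip_width: 60.5
finger_force: 30.0
time: 6.42
tool_pos: [431.9, 26.0, 98.3]
tcp_rot: [-3.14, 0.136, 1.047]
contact_force: [0.7, 1.0, -1.4]
grip_width: 60.5
finger_force: 30.0
```

```bash
python3 -m creep '0 0 -0.0015 0 0 0 40;0 0 0 0 0 0 40;0 0 0 0 0 0 40'; python3 -m creep '0 0 -0.001 0 0 0 40;0 0 0 0 0 0 40;0 0 0 0 0 0 40'
```

```text
time: 6.67
tool_pos: [432.0, 26.0, 96.7]
tcp_rot: [-3.14, 0.136, 1.047]
contact_force: [0.9, -0.5, -0.5]
grip_width: 60.3
finger_force: 30.0
time: 6.92
tool_pos: [432.0, 26.1, 96.6]
tcp_rot: [-3.14, 0.136, 1.047]
contact_force: [-3.1, 0.4, 11.7]
grip_width: 60.4
finger_force: 30.0
```

```bash
python3 -m creep '0 0 0 0 0 0 100;0 0 0 0 0 0 100;0 0 0 0 0 0 100;0 0 0 0 0 0 100'; python3 -m creep '0 0 0.03 0 0 0 100;0 0 0.04 0 0 0 100;0 0 0.04 0 0 0 100;0 0 0 0 0 0 100'; python3 plan.py 428.7 20.4 160 -160 -70
```

```text
time: 7.25
tool_pos: [431.8, 26.0, 95.5]
tcp_rot: [-3.139, 0.136, 1.047]
contact_force: [0.8, 0.4, 0.1]
grip_width: 82.4
finger_force: 0.0
time: 7.58
tool_pos: [434.8, 26.0, 211.8]
tcp_rot: [3.133, 0.131, 1.046]
contact_force: [1.2, -0.5, -0.3]
grip_width: 91.7
finger_force: 0.0
n 14 row [ 0.0006 -0.0034 -0.0025] [ 0.0991 -0.0082  0.0527] tot [  9.  -47.1 -35.7] [ 1.387 -0.114  0.738] (np.float64(0.76), array([0.84, 0.84, 0.48, 1.56, 1.2 , 2.4 ]))
```

```bash
python3 -m creep '0.0006 -0.0034 -0.0025 0.0991 -0.0082 0.0527 100;0.0006 -0.0034 -0.0025 0.0991 -0.0082 0.0527 100;0.0006 -0.0034 -0.0025 0.0991 -0.0082 0.0527 100;0.0006 -0.0034 -0.0025 0.0991 -0.0082 0.0527 100;0.0006 -0.0034 -0.0025 0.0991 -0.0082 0.0527 100;0.0006 -0.0034 -0.0025 0.0991 -0.0082 0.0527 100;0.0006 -0.0034 -0.0025 0.0991 -0.0082 0.0527 100'
python3 -m creep '0.0006 -0.0034 -0.0025 0.0991 -0.0082 0.0527 100;0.0006 -0.0034 -0.0025 0.0991 -0.0082 0.0527 100;0.0006 -0.0034 -0.0025 0.0991 -0.0082 0.0527 100;0.0006 -0.0034 -0.0025 0.0991 -0.0082 0.0527 100;0.0006 -0.0034 -0.0025 0.0991 -0.0082 0.0527 100;0.0006 -0.0034 -0.0025 0.0991 -0.0082 0.0527 100;0.0006 -0.0034 -0.0025 0.0991 -0.0082 0.0527 100;0 0 0 0 0 0 100'
python3 -m creep '0 0 0 0 0 0 100'; python3 plan.py 428.7 20.4 100 -160 -70;python3 plan.py 428.7 20.4 49 -160 -70
python3 -c "
from h import *
im=viewer.capture('top'); print([b for b in blobs(im,(9,50,130),(20,170,255),60)])
cv2.imwrite('pics/t3.png',im[:,:,::-1]); 
im=viewer.capture('scene'); cv2.imwrite('pics/s3.png',im[80:280,80:340,::-1].repeat(3,0).repeat(3,1))"
```

```text
time: 8.17
tool_pos: [436.2, 1.8, 188.4]
tcp_rot: [-2.958, -0.538, 1.396]
contact_force: [-0.7, -0.0, 0.8]
grip_width: 91.7
finger_force: 0.0
time: 8.83
tool_pos: [440.3, -22.4, 168.0]
tcp_rot: [-3.13, -1.223, 1.919]
contact_force: [-1.4, -0.6, -0.5]
grip_width: 91.6
finger_force: 0.0
time: 8.92
tool_pos: [440.3, -21.7, 169.4]
tcp_rot: [-3.126, -1.217, 1.914]
contact_force: [-0.3, 0.6, -0.1]
grip_width: 92.1
finger_force: 0.0
n 2 row [ 0.0018  0.0003 -0.0267] [ 0.0032 -0.0016 -0.004 ] tot [  3.5   0.6 -53.3] [ 0.006 -0.003 -0.008] (np.float64(0.87), array([0.  , 0.12, 0.  , 0.  , 0.12, 0.  ]))
n 3 row [ 0.0012  0.0002 -0.0348] [ 0.0021 -0.0011 -0.0027] tot [   3.5    0.6 -104.3] [ 0.006 -0.003 -0.008] (np.float64(0.88), array([0.  , 0.24, 0.  , 0.  , 0.12, 0.12]))
[([255.0, 59.4], 292, [246, 50, 19, 21]), ([261.9, 79.5], 260, [253, 71, 19, 18]), ([290.7, 80.8], 288, [281, 71, 20, 20]), ([142.4, 122.6], 143, [131, 111, 23, 23]), ([102.4, 145.3], 144, [91, 134, 23, 23])]
```

View pics/s3.png

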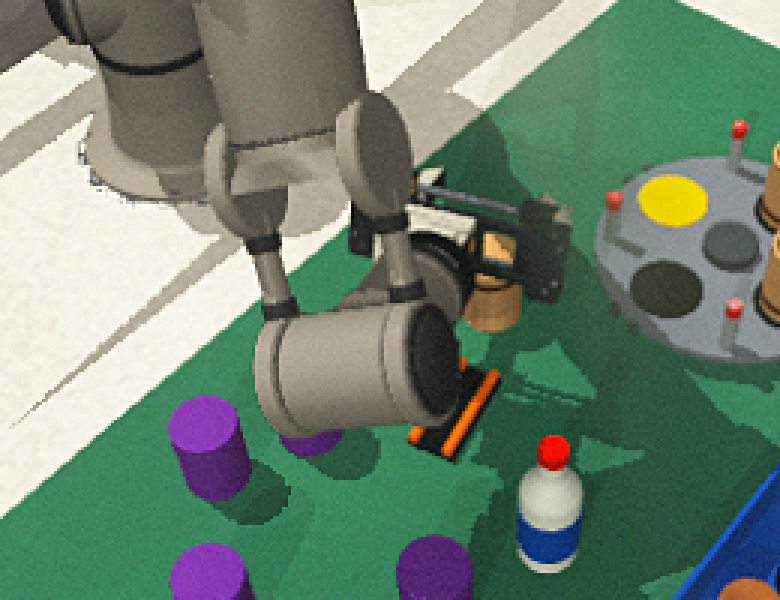

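Run:
```python
from h import *; from plan import *
o=readout.get_obs();q=o['joint_positions'];p=o['tool_pos'];rt=R.from_euler('xyz',o['tcp_rot'])
w=p-rt.apply([0,0,252.6]); ax=(R.from_euler('z',q[0])*R.from_euler('y',q[1]+q[2])*R.from_euler('z',q[3])).apply([0,1,0])
f=R.from_euler('z',q[0])*R.from_euler('y',q[1]+q[2])
print('wrist',w.round(0),'axis',ax.round(2),'elbow',(w-f.apply([0,0,379])).round(0))
for s in(-150,-100,-60,0,60,100,150):
    u=proj('scene',w+s*ax); print(s,(w+s*ax).round(0),((u-80)*3).round(0))
```

```text
wrist [ 523. -243.  259.] axis [0.81 0.45 0.37] elbow [ 316. -111.  547.]
-150 [ 402. -311.  203.] [183. 385.]
-100 [ 442. -288.  221.] [238. 379.]
-60 [ 475. -270.  236.] [284. 374.]
0 [ 523. -243.  259.] [356. 366.]
60 [ 572. -216.  281.] [432. 357.]
100 [ 604. -198.  296.] [485. 351.]
150 [ 645. -175.  315.] [554. 344.]
```

The crop shows the gripper above the cup, now at crop (495,290), tilted toward it. The wrist housing at crop (350,370) will come down over empty cloth, clear of the purple cups and the bottle.

```bash
python3 -m creep '0.001 0 -0.03 0.003 -0.001 -0.004 100;0.001 0 -0.03 0.003 -0.001 -0.004 100;0.001 0 -0.03 0 0 0 100;0 0 -0.01 0 0 0 100;0 0 0 0 0 0 100;0 0 0 0 0 0 100'; python3 plan.py 428.7 20.4 49 -160 -70
```

```text
time: 9.52
tool_pos: [443.4, -21.5, 71.8]
tcp_rot: [3.136, -1.222, 1.927]
contact_force: [-0.6, 0.7, 0.4]
grip_width: 91.9
finger_force: 0.0
n 1 row [ 0.0004  0.0003 -0.0068] [-0.0005  0.0019 -0.0018] tot [ 0.4  0.3 -6.8] [-0.001  0.002 -0.002] (np.float64(1.0), array([0., 0., 0., 0., 0., 0.]))
```

```bash
python3 -m creep '0 0 -0.006 0 0 0 100;0 0 0 0 0 0 40;0 0 0 0 0 0 40;0 0 0 0 0 0 40;0 0 0 0 0 0 40;0 0 0 0 0 0 40;0 0 0 0 0 0 40'; python3 -m creep '0 0 0.01 0 0 0 40;0 0 0.03 0 0 0 40;0 0 0.03 0 0 0 40;0 0 0.03 0 0 0 40;0 0 0.03 0 0 0 40;0 0 0.015 0 0 0 40;0 0 0 0 0 0 40';  python3 plan.py 477 -77.6 200 -167 20; python3 plan.py 460 -40 200 -163 -25
```

```text
time: 10.1
tool_pos: [443.3, -21.6, 64.9]
tcp_rot: [3.136, -1.222, 1.927]
contact_force: [1.2, -0.7, 0.5]
grip_width: 59.2
finger_force: 30.0
time: 10.68
tool_pos: [443.7, -21.8, 212.2]
tcp_rot: [3.126, -1.218, 1.937]
contact_force: [0.9, -0.5, -1.5]
grip_width: 58.9
finger_force: 30.0
n 14 row [ 0.0021 -0.0029  0.0023] [-0.1074 -0.0316 -0.0073] tot [ 29.7 -40.2  32. ] [-1.504 -0.443 -0.102] (np.float64(0.6), array([0.72, 0.72, 0.24, 1.92, 0.96, 1.92]))
n 7 row [ 0.0032 -0.0053  0.0043] [-0.1061 -0.0349 -0.0077] tot [ 22.1 -37.2  30.4] [-0.743 -0.244 -0.054] (np.float64(0.84), array([0.24, 0.36, 0.12, 0.48, 0.48, 0.36]))
```

```bash
python3 -c "
from h import *
im=viewer.capture('scene'); cv2.imwrite('pics/s4.png',cv2.resize(im[60:210,180:380,::-1],None,fx=4,fy=4,interpolation=cv2.INTER_CUBIC))"
```

```text
(no output)
```

View pics/s4.png

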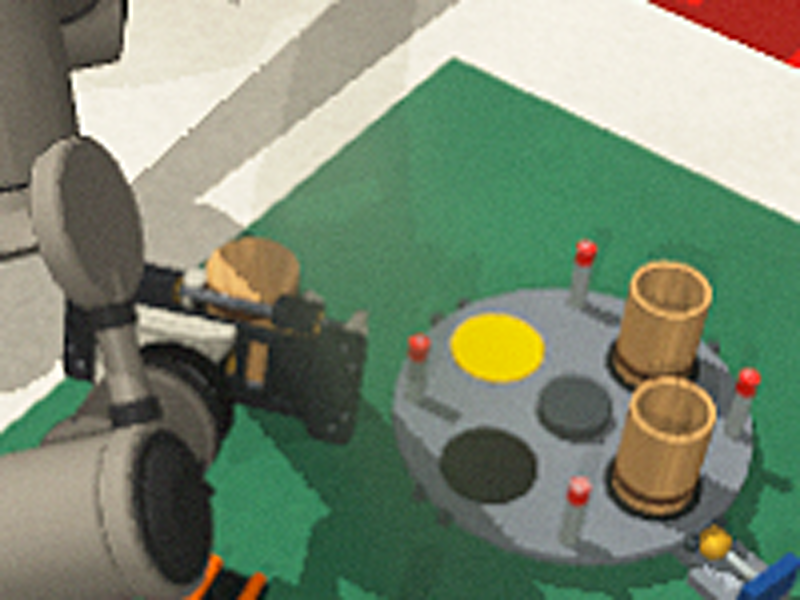

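```bash
python3 -c "
from h import *
o=readout.get_obs(); g=o['tool_pos']+R.from_euler('xyz',o['tcp_rot']).apply([0,0,47]); print(g, at('scene',(243,127),g[2]+31))"; python3 plan.py 477 -77.6 150 -167 20 14
python3 -m creep '0.002 -0.003 0.002 -0.1074 -0.0316 -0.0073 40;0.002 -0.003 0.002 -0.1074 -0.0316 -0.0073 40;0.002 -0.003 0.002 -0.1074 -0.0316 -0.0073 40;0.002 -0.003 0.002 -0.1074 -0.0316 -0.0073 40;0.002 -0.003 0.002 -0.1074 -0.0316 -0.0073 40;0.002 -0.003 0.002 -0.1074 -0.0316 -0.0073 40;0.002 -0.003 0.002 -0.1074 -0.0316 -0.0073 40'
python3 -m creep '0.002 -0.003 0.002 -0.1074 -0.0316 -0.0073 40;0.002 -0.003 0.002 -0.1074 -0.0316 -0.0073 40;0.002 -0.003 0.002 -0.1074 -0.0316 -0.0073 40;0.002 -0.003 0.002 -0.1074 -0.0316 -0.0073 40;0.002 -0.003 0.002 -0.1074 -0.0316 -0.0073 40;0.002 -0.003 0.002 -0.1074 -0.0316 -0.0073 40;0.002 -0.003 0.002 -0.1074 -0.0316 -0.0073 40;0 0 0 0 0 0 40'
python3 -m creep '0 0 0 0 0 0 40'
python3 plan.py 477 -77.6 110 -167 20; python3 plan.py 477 -77.6 50 -167 20;python3 -c "
from h import *
im=viewer.capture('scene'); cv2.imwrite('pics/s5.png',cv2.resize(im[100:250,160:360,::-1],None,fx=4,fy=4,interpolation=cv2.INTER_CUBIC))"
```

```text
[428.24079136  19.77442395 194.06554258] [428.9  21.3 225.1]
n 14 row [ 0.0021 -0.0029 -0.0011] [-0.1075 -0.0317 -0.0072] tot [ 30.  -40.3 -16.1] [-1.505 -0.444 -0.1  ] (np.float64(0.56), array([0.72, 0.6 , 0.36, 2.16, 1.2 , 2.28]))
time: 11.32
tool_pos: [457.1, -43.1, 222.2]
tcp_rot: [-3.112, -0.435, 1.845]
contact_force: [-0.4, -0.4, -1.3]
grip_width: 59.3
finger_force: 30.0
time: 11.98
tool_pos: [470.2, -62.2, 235.5]
tcp_rot: [-3.137, 0.347, 1.799]
contact_force: [-0.7, 1.4, -1.8]
grip_width: 58.8
finger_force: 30.0
time: 12.07
tool_pos: [470.5, -62.4, 235.7]
tcp_rot: [-3.137, 0.34, 1.798]
contact_force: [-0.5, -0.0, -1.2]
grip_width: 59.1
finger_force: 30.0
n 3 row [ 0.001   0.0001 -0.0272] [-0.0027 -0.0021  0.0003] tot [  2.9   0.4 -81.5] [-0.008 -0.006  0.001] (np.float64(0.47), array([0.  , 0.12, 0.12, 0.12, 0.24, 0.12]))
n 4 row [ 0.0007  0.0001 -0.0354] [-0.0021 -0.0016  0.0002] tot [   2.9    0.4 -141.5] [-0.008 -0.006  0.001] (np.float64(0.34), array([0.  , 0.24, 0.24, 0.24, 0.36, 0.36]))
```

View pics/s5.png

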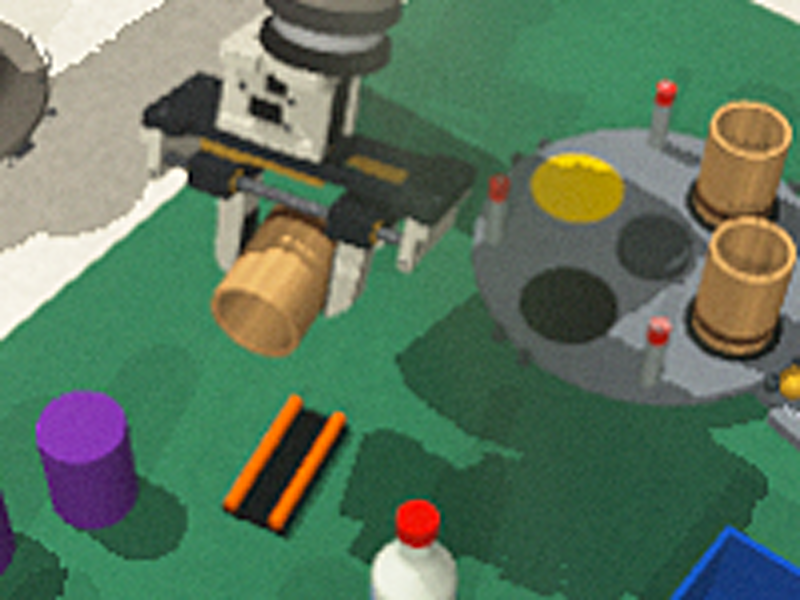

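The cup is held on its side, mouth at crop (258,320), and its axis looks parallel to the rails at crop (285,465). Lowering it onto the rest.

```bash
python3 -m creep '0.001 0 -0.035 -0.003 -0.002 0 40;0.001 0 -0.035 -0.003 -0.002 0 40;0.001 0 -0.035 -0.003 -0.002 0 40;0 0 -0.03 0 0 0 40;0 0 0 0 0 0 40;0 0 0 0 0 0 40'; python3 plan.py 477 -77.6 43 -167 20;  python3 -m creep '0 0 -0.003 0 0 0 40;0 0 0 0 0 0 40;0 0 0 0 0 0 40';python3 plan.py 477 -77.6 43 -167 20
```

```text
time: 12.62
tool_pos: [473.4, -64.4, 101.4]
tcp_rot: [-3.141, 0.352, 1.792]
contact_force: [0.2, -0.2, -1.4]
grip_width: 59.0
finger_force: 30.0
n 1 row [-0.      0.0024 -0.0142] [ 0.0028 -0.      0.0056] tot [ -0.    2.4 -14.2] [ 0.003 -0.     0.006] (np.float64(0.32), array([0., 0., 0., 0., 0., 0.]))
time: 12.87
tool_pos: [475.1, -63.9, 101.3]
tcp_rot: [3.134, 0.355, 1.791]
contact_force: [-0.7, -0.5, -0.6]
grip_width: 59.1
finger_force: 30.0
n 1 row [-0.0017  0.0019 -0.0141] [0.0044 0.0082 0.0043] tot [ -1.7   1.9 -14.1] [0.004 0.008 0.004] (np.float64(0.32), array([0., 0., 0., 0., 0., 0.]))
```

```bash
python3 -m creep '-0.001 0.001 -0.005 0 0 0 40;-0.001 0.001 -0.005 0 0 0 40;0 0 0 0 0 0 40;0 0 0 0 0 0 40'; python3 plan.py 477 -77.6 43 -167 20;  python3 -m creep '0 0 -0.002 0 0 0 40;0 0 0 0 0 0 40;0 0 0 0 0 0 40';python3 plan.py 477 -77.6 43 -167 20
```

```text
time: 13.2
tool_pos: [472.0, -61.4, 89.5]
tcp_rot: [3.138, 0.354, 1.793]
contact_force: [-0.5, -0.4, -0.1]
grip_width: 59.0
finger_force: 30.0
n 1 row [ 0.0014 -0.0005 -0.0023] [0.0041 0.0046 0.0036] tot [ 1.4 -0.5 -2.3] [0.004 0.005 0.004] (np.float64(0.32), array([0., 0., 0., 0., 0., 0.]))
time: 13.45
tool_pos: [472.5, -61.6, 87.9]
tcp_rot: [3.137, 0.355, 1.792]
contact_force: [-0.0, -0.6, 0.9]
grip_width: 58.9
finger_force: 30.0
n 1 row [ 0.0009 -0.0004 -0.0007] [0.0043 0.0058 0.0037] tot [ 0.9 -0.4 -0.7] [0.004 0.006 0.004] (np.float64(0.32), array([0., 0., 0., 0., 0., 0.]))
```

```bash
python3 -m creep '0.001 0 -0.001 0 0 0 40;0 0 0 0 0 0 40;0 0 0 0 0 0 40'; python3 -m creep '0 0 -0.001 0 0 0 40;0 0 0 0 0 0 40;0 0 0 0 0 0 40';python3 -m creep '0 0 -0.001 0 0 0 40;0 0 0 0 0 0 40;0 0 0 0 0 0 40'
```

```text
time: 13.7
tool_pos: [472.6, -61.6, 87.6]
tcp_rot: [3.138, 0.355, 1.792]
contact_force: [-6.0, 3.2, 13.7]
grip_width: 59.2
finger_force: 30.0
time: 13.95
tool_pos: [472.4, -61.7, 87.0]
tcp_rot: [3.138, 0.356, 1.792]
contact_force: [-8.3, 4.3, 19.8]
grip_width: 58.8
finger_force: 30.0
time: 14.2
tool_pos: [472.1, -61.9, 86.2]
tcp_rot: [3.139, 0.356, 1.792]
contact_force: [-10.3, 2.9, 23.0]
grip_width: 58.8
finger_force: 30.0
```

```bash
python3 -m creep '-0.001 0 0.001 0 0 0 40;0 0 0.001 0 0 0 40;0 0 0 0 0 0 60;0 0 0 0 0 0 80;0 0 0 0 0 0 100;0 0 0 0 0 0 100;0 0 0 0 0 0 100'; python3 -m creep '-0.001 0.007 0.02 0 0 0 100;-0.002 0.014 0.04 0 0 0 100;-0.002 0.014 0.04 0 0 0 100;0 0 0 0 0 0 100;0 0 0 0 0 0 100'; python3 plan.py 480.5 -93.2 130 -167 -12
python3 -c "
from h import *
im=viewer.capture('top'); cv2.imwrite('pics/t6.png',cv2.resize(im[150:250,190:330,::-1],None,fx=5,fy=5,interpolation=cv2.INTER_CUBIC))
im=viewer.capture('scene'); a=cv2.resize(im[140:260,170:330,::-1],None,fx=5,fy=5,interpolation=cv2.INTER_CUBIC);cv2.imwrite('pics/s6.png',a)"
```

```text
time: 14.78
tool_pos: [472.2, -61.6, 86.5]
tcp_rot: [3.137, 0.354, 1.792]
contact_force: [0.3, -0.4, -0.8]
grip_width: 81.0
finger_force: 0.0
time: 15.2
tool_pos: [468.4, -26.5, 187.3]
tcp_rot: [3.132, 0.356, 1.792]
contact_force: [0.7, -0.7, -1.2]
grip_width: 91.6
finger_force: 0.0
n 5 row [ 0.0029 -0.0153 -0.0023] [0.1098 0.027  0.001 ] tot [ 14.3 -76.3 -11.4] [0.549 0.135 0.005] (np.float64(0.56), array([0.48, 0.24, 0.24, 0.84, 0.48, 0.96]))
```

View pics/s6.png

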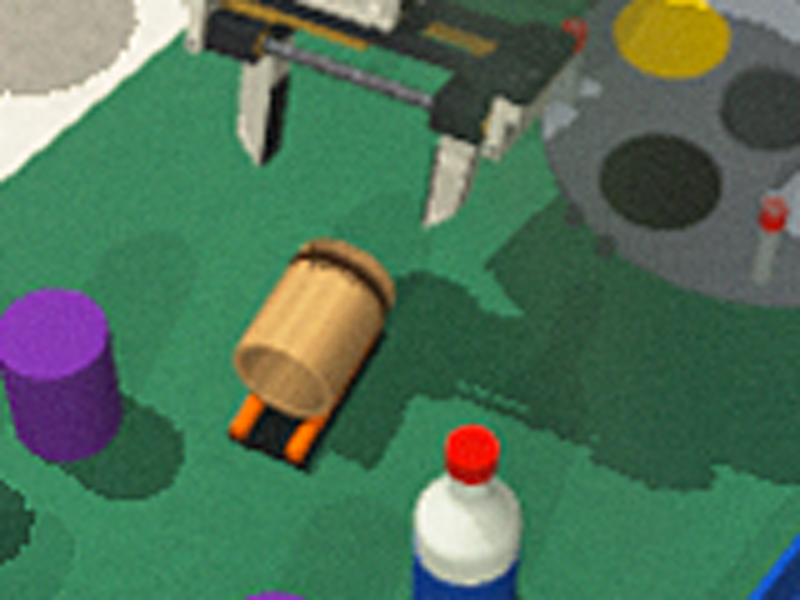

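```bash
python3 -c "
from h import *
print(at('scene',(227,216.4),43))"
cat > chk3.py <<'E'
from plan import *
for t in (60,66,72,78,84):
  o=[]
  for f in range(-125,-60,10):
    q=ik((500.5,230.2,82),tool(f,t),[[.5,1,2.4,3.5,1.6,-1.5]]); 
    o.append('   .     ' if q is None else '%4.2f(q%d)'%min((min(q[i]-LO[i],HI[i]-q[i]),i) for i in range(6)))
  print(t,o)
def path(W,P,RR,Q):
  for w in W:
    r1=tool(*w[3:5]); a=r1*R.from_euler('z',np.pi)
    if (a*RR.inv()).magnitude()<(r1*RR.inv()).magnitude(): r1=a
    p1=np.array(w[:3])-r1.apply([0,0,47]); Q2,m=seg(P,RR,p1,r1,Q,20)
    print(w,m,None if Q2 is None else Q2.round(2))
    if Q2 is None: return
    P,RR,Q=p1,r1,Q2
r=tool(10,78)
for s in (0,1):
  r=tool(10,78)*R.from_euler('z',np.pi*s); q=ik([480,60,230],r,[[-.48,.72,1.67,.93,1.82,-1],[-.48,.72,1.67,.93,1.82,2]])
  if q is None: continue
  for xs in (480,520,560): print(xs,q.round(2)); path([(xs,100,250,-25,76),(xs,180,250,-60,76),(xs,230,220,-85,76),(500.5,230.2,120,-85,76),(500.5,230.2,82,-85,76),(500.5,230.2,150,-85,76)],np.array([480,60,230])-r.apply([0,0,47]),r,q)
E
python3 chk3.py
```

```text
[ 491.1 -123.9   43. ]
60 ['   .     ', '   .     ', '   .     ', '0.25(q3)', '0.34(q2)', '0.28(q2)', '0.26(q2)']
66 ['   .     ', '   .     ', '   .     ', '0.28(q3)', '0.31(q2)', '0.25(q2)', '0.23(q2)']
72 ['   .     ', '   .     ', '   .     ', '0.28(q3)', '0.29(q2)', '0.23(q2)', '0.20(q2)']
78 ['   .     ', '   .     ', '   .     ', '0.27(q3)', '0.29(q2)', '0.23(q2)', '0.20(q2)']
84 ['   .     ', '   .     ', '   .     ', '0.25(q3)', '0.31(q2)', '0.24(q2)', '0.22(q2)']
480 [-0.54  0.74  1.63  0.89  1.87 -0.99]
(480, 100, 250, -25, 76) (np.float64(0.57), array([0.2, 0.2, 0.6, 0.6, 0.4, 0.2])) [-0.62  0.48  2.13  1.29  1.46 -1.04]
(480, 180, 250, -60, 76) (np.float64(0.15), array([1. , 0.2, 0.6, 1.6, 0.4, 0.4])) [-0.19  0.33  2.55  2.37  1.13 -1.39]
(480, 230, 220, -85, 76) (np.float64(0.13), array([0.8, 0.2, 0.2, 1.4, 0. , 0.4])) [ 0.54  0.47  2.45  3.63  1.13 -1.68]
(500.5, 230.2, 120, -85, 76) (np.float64(0.25), array([0. , 0.4, 0. , 0.2, 0.4, 0.2])) [ 0.51  0.83  2.43  3.55  1.43 -1.52]
(500.5, 230.2, 82, -85, 76) (np.float64(0.27), array([0. , 0.2, 0. , 0. , 0.2, 0. ])) [ 0.51
[... 3279 characters left out ...]
50, -25, 76) (np.float64(0.77), array([0.2, 0.2, 0.4, 0.6, 0.4, 0.2])) [-0.52  0.56  1.93  1.35  1.43  2.23]
(560, 180, 250, -60, 76) (np.float64(0.36), array([0.6, 0.2, 0.6, 1.4, 0.6, 0.6])) [-0.14  0.4   2.34  2.37  1.02  1.86]
(560, 230, 220, -85, 76) (np.float64(0.33), array([0.6, 0.2, 0.2, 1.2, 0.2, 0.4])) [0.42 0.51 2.29 3.53 1.   1.44]
(500.5, 230.2, 120, -85, 76) (np.float64(0.27), array([0.2, 0.4, 0.2, 0. , 0.4, 0.2])) [0.51 0.83 2.43 3.55 1.43 1.62]
(500.5, 230.2, 82, -85, 76) (np.float64(0.27), array([0. , 0.2, 0. , 0. , 0.2, 0. ])) [0.51 0.96 2.41 3.55 1.53 1.66]
(500.5, 230.2, 150, -85, 76) (np.float64(0.27), array([0. , 0.2, 0. , 0. , 0.2, 0. ])) [0.51 0.73 2.43 3.56 1.34 1.58]
```

The cup lies along the rails, mouth centre at crop (285,382), which casts to (491,-124). The prediction was (487,-124), so it is where it should be. Regrasping nearer the mouth.

```bash
python3 plan.py 481.5 -93 110 -167 -14 6; python3 -m creep '0.0025 -0.0127 -0.005 0.096 0.024 0 100;0.0025 -0.0127 -0.005 0.096 0.024 0 100;0.0025 -0.0127 -0.005 0.096 0.024 0 100;0.0025 -0.0127 -0.005 0.096 0.024 0 100;0.0025 -0.0127 -0.005 0.096 0.024 0 100;0.0025 -0.0127 -0.005 0.096 0.024 0 100;0 0 0 0 0 0 100;0 0 0 0 0 0 100'; python3 plan.py 481.5 -93 43 -167 -14
```

```text
n 6 row [ 0.0029 -0.0128 -0.0049] [0.0971 0.0228 0.0008] tot [ 17.2 -77.  -29.1] [0.583 0.137 0.005] (np.float64(0.56), array([0.48, 0.24, 0.24, 0.84, 0.48, 1.08]))
time: 15.97
tool_pos: [481.4, -104.7, 153.1]
tcp_rot: [-3.128, -0.24, 1.788]
contact_force: [0.1, 1.2, 0.3]
grip_width: 91.8
finger_force: 0.0
n 2 row [ 0.0013  0.0003 -0.0322] [ 0.0033 -0.0058  0.0033] tot [  2.7   0.6 -64.5] [ 0.007 -0.012  0.007] (np.float64(0.66), array([0.  , 0.12, 0.  , 0.  , 0.12, 0.  ]))
```

```bash
python3 -m creep '0.001 0 -0.03 0.003 -0.006 0.003 100;0.001 0 -0.025 0.003 -0.005 0.003 100;0 0 -0.008 0 0 0 100;0 0 0 0 0 0 100;0 0 0 0 0 0 100;0 0 0 0 0 0 100'; python3 plan.py 481.5 -93 43 -167 -14; python3 -m creep '0 0 0 0 0 0 40;0 0 0 0 0 0 40;0 0 0 0 0 0 40;0 0 0 0 0 0 40;0 0 0 0 0 0 40'; python3 plan.py 481.5 -93 43 -167 -14
```

```text
time: 16.47
tool_pos: [484.8, -102.9, 93.4]
tcp_rot: [3.137, -0.241, 1.803]
contact_force: [0.6, 0.3, 0.1]
grip_width: 91.7
finger_force: 0.0
n 1 row [-0.0008 -0.0012 -0.0047] [ 0.0021  0.0049 -0.0044] tot [-0.8 -1.2 -4.7] [ 0.002  0.005 -0.004] (np.float64(0.66), array([0., 0., 0., 0., 0., 0.]))
time: 16.88
tool_pos: [484.3, -103.4, 92.5]
tcp_rot: [3.138, -0.242, 1.802]
contact_force: [-1.1, -1.0, -0.5]
grip_width: 63.2
finger_force: 0.8
n 1 row [-0.0003 -0.0007 -0.0039] [ 0.0012  0.0038 -0.0036] tot [-0.3 -0.7 -3.9] [ 0.001  0.004 -0.004] (np.float64(0.66), array([0., 0., 0., 0., 0., 0.]))
```

```bash
python3 -m creep '0 0 0 0 0 0 40;0 0 0 0 0 0 40;0 0 0.01 0 0 0 40;0 0 0.03 0 0 0 40;0 0 0.03 0 0 0 40;0 0 0.035 0 0 0 40;0 0 0.035 0 0 0 40;0 0 0.01 0 0 0 40'
cat > chk4.py <<'E'
from plan import *
o=readout.get_obs(); p=o['tool_pos'];r=R.from_euler('xyz',o['tcp_rot']);q=o['joint_positions']
print('G',(p+r.apply([0,0,47])).round(1),q.round(2))
P,RR,Q=p,r,q
for w in [(482,-80,200,-227,-9),(484,-60,200,-287,-4),(490,-40,220,-347,0),(500,20,230,13,40),(520,60,240,10,76),(560,100,250,-25,76),(560,180,250,-60,76),(560,230,220,-85,76),(500.5,230.2,120,-85,76),(500.5,230.2,82,-85,76)]:
    r1=tool(*w[3:5]); a=r1*R.from_euler('z',np.pi)
    if (a*RR.inv()).magnitude()<(r1*RR.inv()).magnitude(): r1=a
    p1=np.array(w[:3])-r1.apply([0,0,47]); Q2,m=seg(P,RR,p1,r1,Q,20)
    print(w,(r1*RR.inv()).as_rotvec().round(2),m,None if Q2 is None else Q2.round(2))
    if Q2 is None: break
    P,RR,Q=p1,r1,Q2
E
python3 chk4.py; python3 plan.py 482 -80 200 -227 -9
```

```text
time: 17.55
tool_pos: [485.8, -103.8, 247.7]
tcp_rot: [3.131, -0.237, 1.804]
contact_force: [1.0, -0.5, -1.3]
grip_width: 58.4
finger_force: 30.0
G [483.7 -92.9 202. ] [-0.46  0.39  1.61  0.2   1.3  -0.76]
(482, -80, 200, -227, -9) [-0.08  0.03 -1.05] (np.float64(0.76), array([0.2, 0.2, 0.2, 0.2, 0.2, 1.2])) [-0.41  0.28  1.77  0.17  1.04  0.33]
(484, -60, 200, -287, -4) [-0.02  0.09 -1.05] (np.float64(0.73), array([0.2, 0. , 0. , 0.2, 0.2, 1.2])) [-0.28  0.28  1.75 -0.    1.04  1.59]
(490, -40, 220, -347, 0) [ 0.05  0.05 -1.05] (np.float64(0.43), array([0. , 0. , 0. , 0. , 0.2, 1.2])) [-0.24  0.3   1.65  0.    1.18  2.68]
(500, 20, 230, 13, 40) [ 0.68  0.16 -0.  ] (np.float64(0.46), array([0.2, 0.2, 0.2, 0.6, 0.4, 0.4])) [-0.43  0.5   1.52  0.53  1.59  2.36]
(520, 60, 240, 10, 76) [ 0.62  0.13 -0.05] (np.float64(0.76), array([0.2, 0.2, 0. , 0.4, 0.4, 0.2])) [-0.5   0.76  1.51  0.92  1.89  2.25]
(560, 100, 250, -25, 76) [ 0.   -0.   -0.61] (np.float64(0.77), array([0. , 0.2, 0.4, 0.6, 0.4, 0.2])) [-0.52  0.56  1.93  1.35  1.43  2.23]
(560, 180, 250, -60, 76) [-0.    0.   -0.61] (np.float64(0.36), array([0.6, 0.2, 0.6, 1.4, 0.6, 0.6])) [-0.14  0.4   2.34  2.37  1.02  1.86]
(560, 230, 220, -85, 76) [ 0.   -0.   -0.44] (np.float64(0.33), array([0.6, 0.2, 0.2, 1.2, 0.2, 0.4])) [0.42 0.51 2.29 3.53 1.   1.44]
(500.5, 230.2, 120, -85, 76) [0. 0. 0.] (np.float64(0.27), array([0.2, 0.4, 0.2, 0. , 0.4, 0.2])) [0.51 0.83 2.43 3.55 1.43 1.62]
(500.5, 230.2, 82, -85, 76) [0. 0. 0.] (np.float64(0.27), array([0. , 0.2, 0. , 0. , 0.2, 0. ])) [0.51 0.96 2.41 3.55 1.53 1.66]
n 9 row [-0.001   0.0021 -0.0001] [-0.0086  0.0038 -0.1167] tot [-9.2 18.8 -1.3] [-0.078  0.034 -1.05 ] (np.float64(0.76), array([0.12, 0.12, 0.12, 0.12, 0.24, 1.2 ]))
```

```bash
python3 -m creep '-0.001 0.002 0 -0.008 0.003 -0.105 40;-0.001 0.002 0 -0.008 0.003 -0.105 40;-0.001 0.002 0 -0.008 0.003 -0.105 40;-0.001 0.002 0 -0.008 0.003 -0.105 40;-0.001 0.002 0 -0.008 0.003 -0.105 40'; python3 -m creep '-0.001 0.002 0 -0.008 0.003 -0.105 40;-0.001 0.002 0 -0.008 0.003 -0.105 40;-0.001 0.002 0 -0.008 0.003 -0.105 40;-0.001 0.002 0 -0.008 0.003 -0.105 40;-0.001 0.002 0 -0.008 0.003 -0.105 40';python3 plan.py 484 -60 200 -287 -4 10
```

```text
time: 17.97
tool_pos: [478.9, -93.1, 242.1]
tcp_rot: [-3.13, -0.202, 1.268]
contact_force: [-0.3, 0.8, -1.0]
grip_width: 58.4
finger_force: 30.0
time: 18.38
tool_pos: [473.9, -83.0, 242.1]
tcp_rot: [-3.139, -0.161, 0.745]
contact_force: [-0.1, 0.1, -1.5]
grip_width: 58.4
finger_force: 30.0
n 10 row [0.0007 0.0024 0.0005] [-0.0024  0.0092 -0.1041] tot [ 7.  24.   4.8] [-0.024  0.092 -1.041] (np.float64(0.73), array([0.12, 0.  , 0.12, 0.24, 0.12, 1.32]))
```

```bash
python3 -m creep '0.001 0.002 0.002 -0.002 0.009 -0.104 40;0.001 0.002 0.002 -0.002 0.009 -0.104 40;0.001 0.002 0.002 -0.002 0.009 -0.104 40;0.001 0.002 0.002 -0.002 0.009 -0.104 40;0.001 0.002 0.002 -0.002 0.009 -0.104 40'; python3 -m creep '0.001 0.003 0.002 -0.002 0.009 -0.104 40;0.001 0.003 0.002 -0.002 0.009 -0.104 40;0.001 0.003 0.002 -0.002 0.009 -0.104 40;0.001 0.003 0.002 -0.002 0.009 -0.104 40;0.001 0.003 0.002 -0.002 0.009 -0.104 40';python3 plan.py 490 -40 220 -347 0 10; python3 chk4.py|head -1
```

```text
time: 18.8
tool_pos: [478.9, -73.0, 252.1]
tcp_rot: [-3.127, -0.116, 0.223]
contact_force: [0.0, 0.2, -1.2]
grip_width: 58.1
finger_force: 30.0
time: 19.22
tool_pos: [483.9, -57.9, 262.1]
tcp_rot: [-3.139, -0.072, -0.296]
contact_force: [0.6, -0.2, -1.3]
grip_width: 58.6
finger_force: 30.0
n 10 row [0.0006 0.0018 0.0005] [ 0.0053  0.0054 -0.1048] tot [ 6.1 17.9  4.9] [ 0.053  0.054 -1.048] (np.float64(0.43), array([0.12, 0.  , 0.12, 0.  , 0.12, 1.08]))
G [487.2 -58.8 215.2] [-0.28  0.27  1.72  0.    1.08  1.59]
```

```bash
python3 -m creep '0.001 0.002 0.001 0.005 0.005 -0.105 40;0.001 0.002 0.001 0.005 0.005 -0.105 40;0.001 0.002 0.001 0.005 0.005 -0.105 40;0.001 0.002 0.001 0.005 0.005 -0.105 40;0.001 0.002 0.001 0.005 0.005 -0.105 40'; python3 -m creep '0.001 0.002 0 0.005 0.005 -0.105 40;0.001 0.002 0 0.005 0.005 -0.105 40;0.001 0.002 0 0.005 0.005 -0.105 40;0.001 0.002 0 0.005 0.005 -0.105 40;0.001 0.002 0 0.005 0.005 -0.105 40';python3 plan.py 500 20 230 13 40 7; python3 chk4.py|head -1
```

```text
time: 19.63
tool_pos: [489.0, -47.9, 267.0]
tcp_rot: [-3.131, -0.038, -0.821]
contact_force: [-0.0, 0.4, -1.8]
grip_width: 58.5
finger_force: 30.0
time: 20.05
tool_pos: [494.0, -38.0, 267.0]
tcp_rot: [3.142, -0.005, -1.346]
contact_force: [-0.3, -1.5, -1.7]
grip_width: 58.8
finger_force: 30.0
n 7 row [ 0.0018  0.0041 -0.0001] [0.0979 0.0225 0.0003] tot [12.8 28.6 -1. ] [0.685 0.157 0.002] (np.float64(0.46), array([0.24, 0.24, 0.12, 0.72, 0.36, 0.48]))
G [494.1 -38.2 220. ] [-0.23  0.31  1.64 -0.    1.18  2.69]
```

Now I tilt the mouth up.

```bash
python3 -m creep '0.002 0.004 0.001 0.098 0.022 0 40;0.002 0.004 0.001 0.098 0.022 0 40;0.002 0.004 0.001 0.098 0.022 0 40;0.002 0.004 0.001 0.098 0.022 0 40;0.002 0.004 0.001 0.098 0.022 0 40;0.002 0.004 0.001 0.098 0.022 0 40;0.002 0.004 0.001 0.098 0.022 0 40'; python3 chk4.py|head -1; python3 plan.py 520 60 240 10 76 8
python3 -m creep '0.0026 0.0028 -0.0008 0.078 0.016 -0.006 40;0.0026 0.0028 -0.0008 0.078 0.016 -0.006 40;0.0026 0.0028 -0.0008 0.078 0.016 -0.006 40;0.0026 0.0028 -0.0008 0.078 0.016 -0.006 40;0.0026 0.0028 -0.0008 0.078 0.016 -0.006 40;0.0026 0.0028 -0.0008 0.078 0.016 -0.006 40;0.0026 0.0028 -0.0008 0.078 0.016 -0.006 40;0.0026 0.0028 -0.0008 0.078 0.016 -0.006 40'; python3 chk4.py|head -1; python3 plan.py 560 100 250 -25 76 8
python3 -c "
from h import *
im=viewer.capture('scene'); cv2.imwrite('pics/s7.png',cv2.resize(im[60:210,180:380,::-1],None,fx=4,fy=4,interpolation=cv2.INTER_CUBIC))"
```

```text
time: 20.63
tool_pos: [508.5, -10.4, 274.5]
tcp_rot: [-3.132, 0.702, -1.338]
contact_force: [0.0, 1.2, -1.8]
grip_width: 58.4
finger_force: 30.0
G [501.9  19.2 238.6] [-0.44  0.49  1.51  0.54  1.61  2.36]
n 8 row [ 0.0024  0.0032 -0.0029] [ 0.0764  0.0165 -0.006 ] tot [ 19.4  25.5 -23.2] [ 0.611  0.132 -0.048] (np.float64(0.76), array([0.12, 0.24, 0.  , 0.36, 0.24, 0.12]))
time: 21.3
tool_pos: [529.3, 11.9, 267.6]
tcp_rot: [-3.119, 1.337, -1.376]
contact_force: [-0.6, -1.2, -1.6]
grip_width: 58.7
finger_force: 30.0
G [521.5  57.  256.7] [-0.51  0.74  1.5   0.93  1.92  2.27]
n 8 row [ 0.0014  0.0058 -0.0008] [-0.0013  0.0008 -0.0761] tot [11.4 46.8 -6.2] [-0.01   0.007 -0.609] (np.float64(0.77), array([0.12, 0.24, 0.48, 0.6 , 0.48, 0.12]))
```

View pics/s7.png

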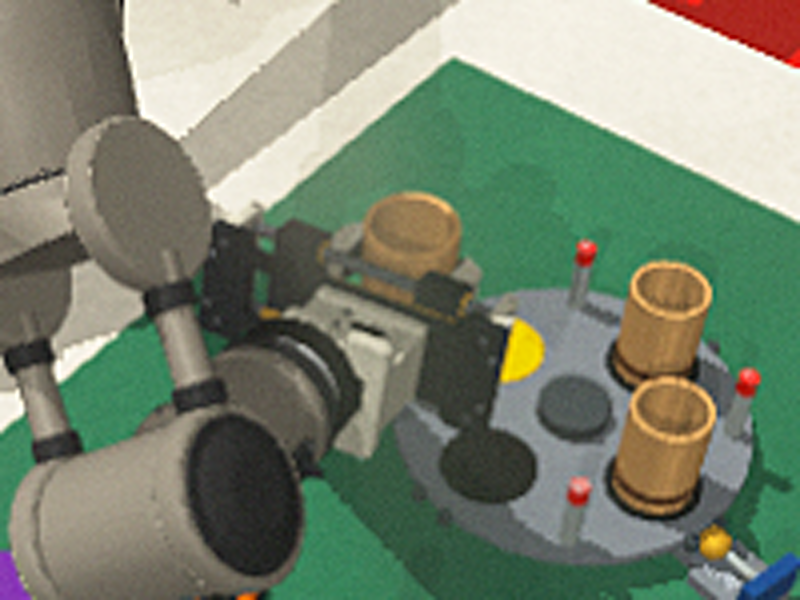

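The cup is now mouth-up in the grip, mouth at crop (412,225). Next I yaw around toward the pad.

```bash
python3 -m creep '0.0014 0.0058 -0.0008 -0.001 0.001 -0.076 40;0.0014 0.0058 -0.0008 -0.001 0.001 -0.076 40;0.0014 0.0058 -0.0008 -0.001 0.001 -0.076 40;0.0014 0.0058 -0.0008 -0.001 0.001 -0.076 40;0.0014 0.0058 -0.0008 -0.001 0.001 -0.076 40;0.0014 0.0058 -0.0008 -0.001 0.001 -0.076 40;0.0014 0.0058 -0.0008 -0.001 0.001 -0.076 40;0.0014 0.0058 -0.0008 -0.001 0.001 -0.076 40'; python3 chk4.py|head -1; python3 plan.py 560 180 250 -60 76 16
```

```text
time: 22.02
tool_pos: [540.2, 58.5, 261.3]
tcp_rot: [3.139, 1.323, -2.012]
contact_force: [0.1, 0.7, -1.8]
grip_width: 58.6
finger_force: 30.0
G [559.5  99.7 249.8] [-0.52  0.55  1.94  1.35  1.42  2.23]
n 16 row [-0.0012  0.0062  0.    ] [ 0.0001 -0.0002 -0.0381] tot [-19.7  98.7   0.1] [ 0.002 -0.003 -0.609] (np.float64(0.36), array([0.72, 0.24, 0.6 , 1.44, 0.48, 0.48]))
```

```bash
python3 -m creep '-0.0016 0.0082 0 0 0 -0.051 40;-0.0016 0.0082 0 0 0 -0.051 40;-0.0016 0.0082 0 0 0 -0.051 40;-0.0016 0.0082 0 0 0 -0.051 40;-0.0016 0.0082 0 0 0 -0.051 40;-0.0016 0.0082 0 0 0 -0.051 40'; python3 -m creep '-0.0016 0.0082 0 0 0 -0.051 40;-0.0016 0.0082 0 0 0 -0.051 40;-0.0016 0.0082 0 0 0 -0.051 40;-0.0016 0.0082 0 0 0 -0.051 40;-0.0016 0.0082 0 0 0 -0.051 40;-0.0016 0.0082 0 0 0 -0.051 40';python3 chk4.py|head -1; python3 plan.py 560 230 220 -85 76 12
```

```text
time: 22.52
tool_pos: [530.3, 108.0, 261.4]
tcp_rot: [3.141, 1.324, -2.314]
contact_force: [0.8, 0.3, -2.2]
grip_width: 58.4
finger_force: 30.0
time: 23.02
tool_pos: [520.6, 157.2, 261.5]
tcp_rot: [3.139, 1.324, -2.622]
contact_force: [0.4, -0.0, -1.0]
grip_width: 58.3
finger_force: 30.0
G [560.1 179.9 250. ] [-0.14  0.39  2.34  2.37  1.02  1.86]
n 12 row [-0.0005  0.0057 -0.0025] [ 0.     -0.0002 -0.0362] tot [ -6.   68.8 -30.1] [ 0.    -0.002 -0.435] (np.float64(0.33), array([0.6 , 0.12, 0.24, 1.2 , 0.12, 0.48]))
```

```bash
python3 -m creep '-0.0005 0.0057 -0.002 0 0 -0.0362 40;-0.0005 0.0057 -0.002 0 0 -0.0362 40;-0.0005 0.0057 -0.002 0 0 -0.0362 40;-0.0005 0.0057 -0.002 0 0 -0.0362 40;-0.0005 0.0057 -0.002 0 0 -0.0362 40;-0.0005 0.0057 -0.002 0 0 -0.0362 40'; python3 -m creep '-0.0005 0.0057 -0.002 0 0 -0.0362 40;-0.0005 0.0057 -0.002 0 0 -0.0362 40;-0.0005 0.0057 -0.002 0 0 -0.0362 40;-0.0005 0.0057 -0.002 0 0 -0.0362 40;-0.0005 0.0057 -0.002 0 0 -0.0362 40;-0.0005 0.0057 -0.002 0 0 -0.0362 40';python3 chk4.py|head -1; python3 plan.py 500.5 230.2 130 -85 76
```

```text
time: 23.52
tool_pos: [517.7, 191.6, 249.4]
tcp_rot: [3.137, 1.325, -2.84]
contact_force: [0.5, -0.4, -0.7]
grip_width: 58.5
finger_force: 30.0
time: 24.02
tool_pos: [514.7, 225.9, 237.4]
tcp_rot: [3.134, 1.325, -3.06]
contact_force: [0.2, 0.0, -2.2]
grip_width: 58.4
finger_force: 30.0
G [560.1 230.  226. ] [0.42 0.49 2.29 3.53 0.98 1.43]
n 3 row [-0.0199  0.0001 -0.032 ] [-0.0006 -0.0007 -0.0006] tot [-59.7   0.3 -96.1] [-0.002 -0.002 -0.002] (np.float64(0.27), array([0.12, 0.36, 0.12, 0.12, 0.48, 0.24]))
```

```bash
python3 -m creep '-0.01 0 -0.016 0 0 0 40;-0.017 0 -0.027 0 0 0 40;-0.017 0 -0.027 0 0 0 40;-0.011 0 -0.018 0 0 0 40;-0.0047 0 -0.008 0 0 0 40;0 0 0 0 0 0 40;0 0 0 0 0 0 40'; python3 chk4.py|head -1; python3 plan.py 500.5 230.2 80 -85 76
python3 -c "
from h import *
im=viewer.capture('top')[130:230,70:210,::-1]; im2=viewer.capture('scene')[80:200,240:400,::-1]
a=cv2.resize(im,(700,500),interpolation=cv2.INTER_CUBIC); b=cv2.resize(im2,(667,500),interpolation=cv2.INTER_CUBIC)
cv2.imwrite('pics/8.png',cv2.resize(np.hstack([im.repeat(3,0).repeat(3,1)[:300],cv2.resize(im2,(400,300))]),None,fx=.97,fy=.97))"
```

```text
time: 24.6
tool_pos: [455.5, 225.8, 141.1]
tcp_rot: [3.136, 1.324, -3.056]
contact_force: [-0.3, 1.2, -1.2]
grip_width: 58.2
finger_force: 30.0
G [500.9 229.9 129.6] [0.5  0.8  2.43 3.55 1.4  1.61]
n 2 row [-0.0002  0.0002 -0.0248] [-0.0006 -0.0011 -0.0019] tot [ -0.4   0.4 -49.7] [-0.001 -0.002 -0.004] (np.float64(0.27), array([0.  , 0.12, 0.  , 0.  , 0.12, 0.12]))
```

View pics/8.png

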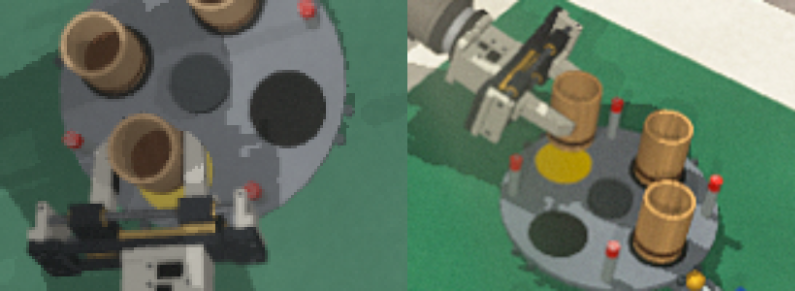

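```bash
python3 -c "
from h import *
print(at('top',(119.8,180.9),161.6),at('scene',(310.1,115),161.6),two((119.8,180.9),(310.1,115)))"
```

```text
[504.3 225.1 161.6] [503.5 233.8 161.6] (array([505.3, 225.2, 167.8]), 4.9)
```

The left half shows the mouth at about (144,148) and the right half at (577,84). Both cast to about (504,230), so the cup axis is 4 mm past the pad centre and I will shift -4 mm in x while lowering.

```bash
python3 -m creep '-0.002 0 -0.02 0 0 0 40;-0.002 0 -0.015 0 0 0 40;0 0 -0.006 0 0 0 40;0 0 0 0 0 0 40;0 0 0 0 0 0 40'; python3 chk4.py|head -1; python3 -m creep '0 0 -0.003 0 0 0 40;0 0 0 0 0 0 40;0 0 0 0 0 0 40'; python3 -m creep '0 0 -0.002 0 0 0 40;0 0 0 0 0 0 40;0 0 0 0 0 0 40'; python3 chk4.py|head -1
```

```text
time: 25.12
tool_pos: [451.8, 225.3, 101.1]
tcp_rot: [3.135, 1.326, -3.059]
contact_force: [-0.6, 0.2, -0.2]
grip_width: 58.6
finger_force: 30.0
G [497.2 229.4  89.7] [0.51 0.94 2.42 3.55 1.53 1.66]
time: 25.37
tool_pos: [451.6, 225.4, 98.0]
tcp_rot: [3.134, 1.326, -3.059]
contact_force: [-0.5, -0.2, -0.9]
grip_width: 58.6
finger_force: 30.0
time: 25.62
tool_pos: [451.4, 225.4, 95.5]
tcp_rot: [3.136, 1.326, -3.058]
contact_force: [0.9, 0.4, -1.5]
grip_width: 58.4
finger_force: 30.0
G [496.8 229.5  84.1] [0.51 0.95 2.42 3.55 1.54 1.67]
```

```bash
python3 -m creep '0 0 -0.0015 0 0 0 40;0 0 0 0 0 0 40;0 0 0 0 0 0 40'; python3 -m creep '0 0 -0.001 0 0 0 40;0 0 0 0 0 0 40;0 0 0 0 0 0 40';python3 -m creep '0 0 -0.001 0 0 0 40;0 0 0 0 0 0 40;0 0 0 0 0 0 40'
```

```text
time: 25.87
tool_pos: [451.4, 225.3, 93.8]
tcp_rot: [3.136, 1.325, -3.057]
contact_force: [-0.2, 0.3, -1.4]
grip_width: 58.5
finger_force: 30.0
time: 26.12
tool_pos: [451.4, 225.3, 92.8]
tcp_rot: [3.136, 1.325, -3.057]
contact_force: [-0.8, 0.6, -2.5]
grip_width: 58.5
finger_force: 30.0
time: 26.37
tool_pos: [451.4, 225.3, 91.9]
tcp_rot: [3.136, 1.325, -3.057]
contact_force: [0.3, 0.1, -1.9]
grip_width: 58.8
finger_force: 30.0
```

```bash
python3 -m creep '0 0 -0.001 0 0 0 40;0 0 0 0 0 0 40;0 0 0 0 0 0 40'; python3 -m creep '0 0 -0.001 0 0 0 40;0 0 0 0 0 0 40;0 0 0 0 0 0 40'
```

```text
time: 26.62
tool_pos: [451.5, 225.4, 91.1]
tcp_rot: [3.135, 1.326, -3.058]
contact_force: [-0.9, 0.1, 1.3]
grip_width: 58.6
finger_force: 30.0
time: 26.87
tool_pos: [451.6, 225.4, 91.0]
tcp_rot: [3.134, 1.329, -3.059]
contact_force: [-1.9, -0.3, 6.5]
grip_width: 58.7
finger_force: 30.0
```

```bash
python3 -c "
from h import *
print(readout.get_obs()['contact_force'],readout.get_obs()['moment'])"
```

```text
[-1.87549014 -0.34596166  6.48383321] [ 0.16613266 -0.07871328 -0.08522809]
```

```bash
python3 -m creep '0 0 0 0 0 0 70;0 0 0 0 0 0 80;0 0 0 0 0 0 80;0 0 0 0 0 0 80;0 0 0 0 0 0 80'; python3 -m creep '0 0 0.01 0 0 0 80;0 0 0.02 0 0 0 80;0 0 0.03 0 0 0 80;0 0 0.03 0 0 0 80;0 0 0.03 0 0 0 80;0 0 0 0 0 0 80'; python3 chk4.py|head -1
python3 -c "
from h import *
im=viewer.capture('top')[100:230,70:210,::-1]; im2=viewer.capture('scene')[90:210,260:400,::-1]
cv2.imwrite('pics/9.png',np.hstack([cv2.resize(im,(380,353),interpolation=cv2.INTER_CUBIC),cv2.resize(im2,(412,353),interpolation=cv2.INTER_CUBIC)]))"
```

```text
time: 27.28
tool_pos: [451.4, 225.4, 89.8]
tcp_rot: [3.136, 1.325, -3.057]
contact_force: [-0.3, 0.5, 0.1]
grip_width: 73.3
finger_force: 0.0
time: 27.78
tool_pos: [451.6, 225.7, 216.2]
tcp_rot: [3.12, 1.336, -3.072]
contact_force: [0.5, 0.5, 1.4]
grip_width: 73.5
finger_force: 0.0
G [497.1 229.8 205.3] [0.51 0.54 2.43 3.58 1.18 1.5 ]
```

View pics/9.png

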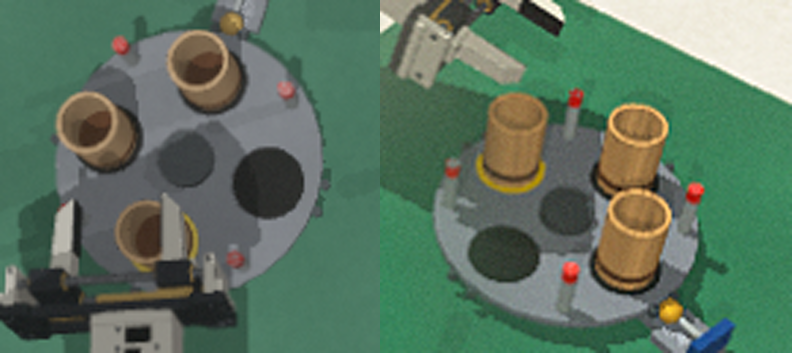

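The cup stands mouth-up, centred on the yellow pad, with the yellow ring even around it in the right half at (510,178), and it has been let go. From here I measure with masks only. Next I back the tool out and return it to vertical.

```bash
cat > chk5.py <<'E'
from plan import *
o=readout.get_obs(); p=o['tool_pos'];r=R.from_euler('xyz',o['tcp_rot']);q=o['joint_positions']
P,RR,Q=p,r,q
c=np.array([583.2,205.8]); arc=lambda a:(*(c+120*np.array([np.cos(np.radians(a)),np.sin(np.radians(a))])),80.5,a,0)
W=[(540,230,240,-85,76),(560,180,250,-60,76),(560,100,250,-25,76),(520,60,240,10,76),(500,20,230,13,40),(490,60,230,20,0),(500,115,150,45,0),arc(226),arc(217),arc(195),arc(170),arc(145),arc(127)]
for w in W:
    r1=tool(*w[3:5]); a=r1*R.from_euler('z',np.pi)
    if (a*RR.inv()).magnitude()<(r1*RR.inv()).magnitude(): r1=a
    p1=np.array(w[:3])-r1.apply([0,0,47]); Q2,m=seg(P,RR,p1,r1,Q,20)
    print(np.round(w,1),(r1*RR.inv()).as_rotvec().round(2),m[0] if Q2 is not None else m,None if Q2 is None else Q2.round(2))
    if Q2 is None: break
    P,RR,Q=p1,r1,Q2
E
python3 chk5.py; python3 plan.py 545 229 240 -82 76
python3 -c "
from h import *
for b in blobs(viewer.capture('scene'),(0,150,100),(7,255,255),5): 
    if b[1]<60: print(b[0],b[1],at('scene',b[0],88))"
```

```text
[540 230 240 -85  76] [-0.  0. -0.] 0.28 [0.45 0.44 2.32 3.57 0.97 1.41]
[560 180 250 -60  76] [-0.    0.    0.44] 0.32 [-0.14  0.4   2.34  2.37  1.02  1.86]
[560 100 250 -25  76] [ 0.   -0.    0.61] 0.37 [-0.52  0.56  1.93  1.35  1.43  2.23]
[520  60 240  10  76] [-0.    0.    0.61] 0.77 [-0.5   0.76  1.51  0.92  1.89  2.25]
[500  20 230  13  40] [-0.62 -0.13  0.05] 0.75 [-0.43  0.5   1.52  0.53  1.59  2.36]
[490  60 230  20   0] [-0.67 -0.2   0.12] 0.35 [-0.03  0.3   1.63  0.    1.21  2.76]
[500 115 150  45   0] [0.   0.   0.44] 0.37 [0.08 0.42 1.69 0.   1.03 2.43]
[499.8 119.5  80.5 226.    0. ] [0.   0.   0.02] 0.58 [ 0.09  0.52  1.76 -0.    0.86  2.42]
[487.4 133.6  80.5 217.    0. ] [ 0.    0.   -0.16] 0.5 [0.12 0.51 1.79 0.   0.85 2.61]
[467.3 174.7  80.5 195.    0. ] [ 0.    0.   -0.38] 0.03 [0.2  0.5  1.8  0.   0.84 3.08]
[465.  226.6  80.5 170.    0. ] [ 0.   -0.   -0.44] 2 None
n 2 row [ 0.0242 -0.0014  0.0198] [-0.0017  0.0011  0.0248] tot [48.5 -2.7 39.7] [-0.003  0.002  0.05 ] (np.float64(0.28), array([0.12, 0.12, 0.12, 0.12, 0.24, 0.12]))
[325.9, 123.1] 21 [522.6 308.5  88. ]
[284.1, 148.1] 10 [485.  140.4  88. ]
[366.4, 155.3] 28 [686.4 268.4  88. ]
[324.1, 182.6] 27 [645.4 103.9  88. ]
```

```bash
sed -i 's/(490,60,230,20,0),(500,115,150,45,0),arc(226),arc(217)/(490,60,230,60,0),(480,80,200,110,0),arc(234),arc(222)/; s/80.5,a,0)/80.5,a-90,0)/' chk5.py; python3 chk5.py | tail -8
python3 -m creep '0.016 -0.001 0.013 0 0 0.016 40;0.016 -0.001 0.013 0 0 0.016 0;0.016 -0.001 0.013 0 0 0.016 0'; python3 plan.py 560 180 250 -60 76 10; python3 -m creep '0 -0.006 0.0015 0 0 0.038 0;0 -0.006 0.0015 0 0 0.038 0;0 -0.006 0.0015 0 0 0.038 0;0 -0.006 0.0015 0 0 0.038 0;0 -0.006 0.0015 0 0 0.038 0;0 -0.006 0.0015 0 0 0.038 0;0 -0.006 0.0015 0 0 0.038 0;0 -0.006 0.0015 0 0 0.038 0'; python3 plan.py 560 180 250 -60 76 2;python3 plan.py 560 100 250 -25 76 12
```

```text
[490  60 230  60   0] [-0.58 -0.43  0.79] 0.77 [-0.03  0.3   1.63  0.    1.21  2.06]
[480  80 200 110   0] [0.   0.   0.87] 0.85 [0.01 0.32 1.7  0.   1.13 1.23]
[512.7 108.7  80.5 144.    0. ] [0.   0.   0.59] 0.6 [ 0.06  0.53  1.73 -0.    0.88  0.69]
[494.  125.5  80.5 132.    0. ] [ 0.    0.   -0.21] 0.58 [0.1  0.51 1.77 0.   0.86 0.94]
[467.3 174.7  80.5 105.    0. ] [ 0.    0.   -0.47] 0.56 [0.2  0.5  1.8  0.   0.84 1.51]
[465.  226.6  80.5  80.    0. ] [ 0.    0.   -0.44] 0.56 [0.31 0.52 1.75 0.   0.87 2.05]
[484.9 274.6  80.5  55.    0. ] [ 0.    0.   -0.44] 0.55 [0.38 0.58 1.64 0.   0.92 2.56]
[511.  301.6  80.5  37.    0. ] [ 0.    0.   -0.31] 0.21 [0.4  0.63 1.53 0.   0.98 2.9 ]
time: 28.18
tool_pos: [499.7, 222.3, 246.4]
tcp_rot: [-3.14, 1.32, -3.001]
contact_force: [1.0, 0.2, 0.0]
grip_width: 57.8
finger_force: 0.0
n 10 row [ 0.0021 -0.0065  0.0015] [ 0.0002 -0.0006  0.0384] tot [ 20.8 -65.1  14.9] [ 0.002 -0.006  0.384] (np.float64(0.32), array([0.6 , 0.12, 0.12, 1.08, 0.12, 0.36]))
time: 28.85
tool_pos: [499.1, 174.1, 258.2]
tcp_rot: [3.122, 1.321, -2.716]
contact_force: [0.3, -0.5, 0.3]
grip_width: 4.5
finger_force: 0.0
n 2 row [ 0.0107 -0.0084  0.0016] [-0.0008 -0.0037  0.0398] tot [ 21.4 -16.9   3.1] [-0.002 -0.007  0.08 ] (np.float64(0.3), array([0.12, 0.  , 0.12, 0.24, 0.  , 0.12]))
n 12 row [ 0.0035 -0.0096  0.0003] [ 0.0001 -0.0006  0.0575] tot [  41.6 -115.4    3.1] [ 0.001 -0.008  0.69 ] (np.float64(0.31), array([0.96, 0.24, 0.72, 1.8 , 0.6 , 0.6 ]))
```

```bash
python3 -m creep '0.006 -0.0096 0 0 0 0.0575 0;0.006 -0.0096 0 0 0 0.0575 0;0.005 -0.0096 0 0 0 0.0575 0;0.004 -0.0096 0 0 0 0.0575 0;0.003 -0.0096 0 0 0 0.0575 0;0.003 -0.0096 0 0 0 0.0575 0'; python3 -m creep '0.003 -0.0096 0 0 0 0.0575 0;0.003 -0.0096 0 0 0 0.0575 0;0.003 -0.0096 0 0 0 0.0575 0;0.003 -0.0096 0 0 0 0.0575 0;0.002 -0.0096 0 0 0 0.0575 0;0.002 -0.0096 0 0 0 0.0575 0'; python3 plan.py 520 60 240 10 76 8; python3 chk5.py | grep -c None; python3 plan.py 500 40 240 15 30 10
```

```text
time: 29.35
tool_pos: [526.2, 116.0, 258.4]
tcp_rot: [3.109, 1.323, -2.383]
contact_force: [0.5, -0.1, 0.5]
grip_width: 0.8
finger_force: 0.0
time: 29.85
tool_pos: [542.1, 58.5, 258.4]
tcp_rot: [3.106, 1.326, -2.042]
contact_force: [0.6, 0.8, -0.4]
grip_width: 0.5
finger_force: 0.0
n 8 row [-0.0018 -0.0054 -0.0009] [-0.0001 -0.0011  0.0763] tot [-14.2 -43.4  -7. ] [-0.001 -0.009  0.61 ] (np.float64(0.77), array([0.12, 0.24, 0.48, 0.6 , 0.48, 0.12]))
0
n 10 row [-0.0036 -0.0041  0.0022] [-0.0816  0.0063  0.0663] tot [-36.  -41.2  22.3] [-0.816  0.063  0.663] (np.float64(0.66), array([0.36, 0.24, 0.48, 0.96, 0.12, 0.36]))
```

Directly untilting from here is feasible.

```bash
python3 -m creep '-0.0036 -0.0041 0.0022 -0.0816 0.0063 0.0663 0;-0.0036 -0.0041 0.0022 -0.0816 0.0063 0.0663 0;-0.0036 -0.0041 0.0022 -0.0816 0.0063 0.0663 0;-0.0036 -0.0041 0.0022 -0.0816 0.0063 0.0663 0;-0.0036 -0.0041 0.0022 -0.0816 0.0063 0.0663 0';  python3 -m creep '-0.0036 -0.0041 0.0022 -0.0816 0.0063 0.0663 0;-0.0036 -0.0041 0.0022 -0.0816 0.0063 0.0663 0;-0.0036 -0.0041 0.0022 -0.0816 0.0063 0.0663 0;-0.0036 -0.0041 0.0022 -0.0816 0.0063 0.0663 0;-0.0036 -0.0041 0.0022 -0.0816 0.0063 0.0663 0'; python3 plan.py 500 70 200 60 0 10;python3 chk5.py | tail -7
```

```text
time: 30.27
tool_pos: [524.0, 37.9, 269.5]
tcp_rot: [-3.029, 0.92, -1.566]
contact_force: [-0.5, -0.1, -0.5]
grip_width: 0.4
finger_force: 0.0
time: 30.68
tool_pos: [506.1, 17.6, 280.5]
tcp_rot: [3.141, 0.523, -1.304]
contact_force: [-0.5, 0.4, 0.6]
grip_width: 0.4
finger_force: 0.0
n 10 row [-0.0006  0.0052 -0.0034] [-0.0424 -0.0328  0.0762] tot [ -6.1  52.4 -33.5] [-0.424 -0.328  0.762] (np.float64(0.7), array([0.36, 0.12, 0.24, 0.48, 0.48, 0.48]))
[480  80 200 110   0] [0.   0.   0.87] 0.85 [0.01 0.32 1.7  0.   1.13 1.23]
[512.7 108.7  80.5 144.    0. ] [0.   0.   0.59] 0.6 [ 0.06  0.53  1.73 -0.    0.88  0.69]
[494.  125.5  80.5 132.    0. ] [ 0.    0.   -0.21] 0.58 [0.1  0.51 1.77 0.   0.86 0.94]
[467.3 174.7  80.5 105.    0. ] [ 0.    0.   -0.47] 0.56 [0.2  0.5  1.8  0.   0.84 1.51]
[465.  226.6  80.5  80.    0. ] [ 0.    0.   -0.44] 0.56 [0.31 0.52 1.75 0.   0.87 2.05]
[484.9 274.6  80.5  55.    0. ] [ 0.    0.   -0.44] 0.55 [0.38 0.58 1.64 0.   0.92 2.56]
[511.  301.6  80.5  37.    0. ] [ 0.    0.   -0.31] 0.21 [0.4  0.63 1.53 0.   0.98 2.9 ]
```

```bash
python3 -m creep '0 0.0052 -0.0034 -0.0424 -0.0328 0.0762 0;0 0.0052 -0.0034 -0.0424 -0.0328 0.0762 0;0 0.0052 -0.0034 -0.0424 -0.0328 0.0762 0;0 0.0052 -0.0034 -0.0424 -0.0328 0.0762 0;0 0.0052 -0.0034 -0.0424 -0.0328 0.0762 0';  python3 -m creep '0 0.0052 -0.0034 -0.0424 -0.0328 0.0762 0;0 0.0052 -0.0034 -0.0424 -0.0328 0.0762 0;0 0.0052 -0.0034 -0.0424 -0.0328 0.0762 0;0 0.0052 -0.0034 -0.0424 -0.0328 0.0762 0;0 0.0052 -0.0034 -0.0424 -0.0328 0.0762 0'; python3 plan.py 512 109 130 140 0 12
```

```text
time: 31.1
tool_pos: [506.0, 44.3, 262.8]
tcp_rot: [-3.086, 0.264, -0.896]
contact_force: [1.2, 0.8, 0.5]
grip_width: 0.3
finger_force: 0.0
time: 31.52
tool_pos: [505.8, 70.4, 245.7]
tcp_rot: [-3.139, 0.005, -0.518]
contact_force: [-0.2, 0.5, 0.0]
grip_width: 0.4
finger_force: 0.0
n 12 row [ 0.0005  0.0032 -0.0057] [-0.0002 -0.0004  0.1159] tot [  6.2  38.6 -68.7] [-0.002 -0.005  1.391] (np.float64(0.71), array([0.12, 0.12, 0.12, 0.  , 0.12, 1.32]))
```

```bash
python3 -m creep '0.0005 0.0032 -0.0055 0 0 0.116 0;0.0005 0.0032 -0.0055 0 0 0.116 0;0.0005 0.0032 -0.0055 0 0 0.116 0;0.0005 0.0032 -0.0055 0 0 0.116 0;0.0005 0.0032 -0.0055 0 0 0.116 0;0.0005 0.0032 -0.0055 0 0 0.116 0';  python3 -m creep '0.0005 0.0032 -0.0055 0 0 0.116 0;0.0005 0.0032 -0.0055 0 0 0.116 0;0.0005 0.0032 -0.0055 0 0 0.116 0;0.0005 0.0032 -0.0055 0 0 0.116 0;0.0005 0.0032 -0.0055 0 0 0.116 0;0.0005 0.0032 -0.0055 0 0 0.116 0;0 0 -0.02 0 0 0 0;0 0 -0.02 0 0 0 0'; python3 -m creep '0 0 -0.009 0 0 0 0;0 0 0 0 0 0 0;0 0 0 0 0 0 0'
python3 - <<'E'
from h import *
c=np.array([583.2,205.8]); o=readout.get_obs(); p=o['tool_pos']; print(p,'az',np.degrees(np.arctan2(*(p[:2]-c)[::-1]))%360,'r',np.hypot(*(p[:2]-c)))
for a in (226,220,214,208,202,196,190,184,178,172,166,160,154,148,142,138,134,132): print(a,(c+120*np.array([np.cos(np.radians(a)),np.sin(np.radians(a))])).round(1))
E
```

```text
time: 32.02
tool_pos: [508.5, 89.4, 212.5]
tcp_rot: [-3.133, 0.008, 0.18]
contact_force: [-0.2, -0.2, -0.5]
grip_width: 0.4
finger_force: 0.0
time: 32.68
tool_pos: [511.6, 108.6, 139.9]
tcp_rot: [-3.13, 0.004, 0.871]
contact_force: [0.3, -0.4, -0.3]
grip_width: 0.1
finger_force: 0.0
time: 32.93
tool_pos: [511.8, 108.4, 132.4]
tcp_rot: [-3.131, 0.003, 0.87]
contact_force: [0.3, 1.2, 0.4]
grip_width: 0.3
finger_force: 0.0
[511.82595304 108.4088496  132.39526637] az 233.76381414917665 r 120.74473386388057
226 [499.8 119.5]
220 [491.3 128.7]
214 [483.7 138.7]
208 [477.2 149.5]
202 [471.9 160.8]
196 [467.8 172.7]
190 [465. 185.]
184 [463.5 197.4]
178 [463.3 210. ]
172 [464.4 222.5]
166 [466.8 234.8]
160 [470.4 246.8]
154 [475.3 258.4]
148 [481.4 269.4]
142 [488.6 279.7]
138 [494.  286.1]
134 [499.8 292.1]
132 [502.9 295. ]
```

```bash
python3 -m creep '-0.006 0.0055 -0.002 0 0 -0.05 0;-0.006 0.0055 -0.002 0 0 -0.05 0;-0.0042 0.0046 0 0 0 -0.05 0;-0.0042 0.0046 0 0 0 -0.05 0;-0.0038 0.005 0 0 0 -0.05 0;-0.0038 0.005 0 0 0 -0.05 0;-0.0033 0.0054 0 0 0 -0.05 0;-0.0033 0.0054 0 0 0 -0.05 0'
cat > look.py <<'E'
from h import *
c=np.array([583.2,205.8]); p=readout.get_obs()['tool_pos']; print('tool',p.round(1),'az',np.degrees(np.arctan2(*(p[:2]-c)[::-1])).round(1)%360,'r',np.hypot(*(p[:2]-c)).round(1))
for n in('scene','top'):
  for b in blobs(viewer.capture(n),(0,110,90),(7,255,255),5):
    P=at(n,b[0],88); d=(P-[*c,88])[:2]
    if 100<np.hypot(*d)<140 and b[1]<60: print(n,b[0],b[1],P,'az',(np.degrees(np.arctan2(d[1],d[0]))%360).round(1),'r',np.hypot(*d).round(1))
E
python3 look.py
```

```text
time: 33.6
tool_pos: [478.2, 149.7, 130.8]
tcp_rot: [-3.134, -0.001, 0.468]
contact_force: [-0.7, 0.5, 1.2]
grip_width: 0.4
finger_force: 0.0
tool [478.2 149.7 130.8] az 208.1 r 119.1
scene [336.1, 125.1] 27 [551.7 321.   88. ] az 105.3 r 119.4
scene [365.3, 162.9] 36 [698.3 240.1  88. ] az 16.6 r 120.1
scene [313.0, 180.6] 27 [617.9  90.7  88. ] az 286.8 r 120.2
top [126.8, 112.4] 19 [696.3 235.7  88. ] az 14.8 r 117.0
top [180.1, 145.6] 18 [609.6  90.4  88. ] az 282.9 r 118.4
top [90.4, 165.0] 27 [554. 324.  88.] az 103.9 r 121.8
```

The dial is turning as planned, 16° so far, with the pushed post 12.5° ahead of the tool. Continuing along the arc.

```bash
python3 -m creep '-0.0026 0.0057 0 0 0 -0.05 0;-0.0026 0.0057 0 0 0 -0.05 0;-0.0021 0.0059 0 0 0 -0.05 0;-0.0021 0.0059 0 0 0 -0.05 0;-0.0014 0.0061 0 0 0 -0.05 0;-0.0014 0.0061 0 0 0 -0.05 0;-0.0008 0.0062 0 0 0 -0.05 0;-0.0008 0.0062 0 0 0 -0.05 0'
python3 -m creep '-0.0001 0.0063 0 0 0 -0.05 0;-0.0001 0.0063 0 0 0 -0.05 0;0.0005 0.0063 0 0 0 -0.05 0;0.0005 0.0063 0 0 0 -0.05 0;0.0012 0.0061 0 0 0 -0.05 0;0.0012 0.0061 0 0 0 -0.05 0;0.0018 0.006 0 0 0 -0.05 0;0.0018 0.006 0 0 0 -0.05 0'
python3 look.py
```

```text
time: 34.37
tool_pos: [464.4, 197.3, 130.4]
tcp_rot: [-3.134, -0.0, 0.07]
contact_force: [-0.3, 0.3, -0.2]
grip_width: 0.5
finger_force: 0.3
time: 35.03
tool_pos: [471.2, 246.7, 130.4]
tcp_rot: [-3.134, 0.0, -0.33]
contact_force: [-0.2, -0.6, -0.1]
grip_width: 0.2
finger_force: 0.3
tool [471.2 246.7 130.4] az 159.9 r 119.2
scene [308.3, 124.8] 6 [484.8 267.5  88. ] az 147.9 r 116.1
scene [360.6, 140.9] 29 [644.3 309.3  88. ] az 59.4 r 120.2
scene [287.9, 162.3] 24 [525.7 102.1  88. ] az 241.0 r 118.6
scene [345.3, 180.5] 36 [687.  147.2  88. ] az 330.6 r 119.2
top [161.2, 117.3] 20 [684.2 143.4  88. ] az 328.3 r 118.7
top [98.3, 131.0] 26 [644.9 309.   88. ] az 59.1 r 120.2
top [172.6, 180.6] 11 [517.8 106.1  88. ] az 236.7 r 119.2
```

```bash
python3 -m creep '0.0025 0.0058 0 0 0 -0.05 0;0.0025 0.0058 0 0 0 -0.05 0;0.003 0.0055 0 0 0 -0.04 0;0.003 0.0055 0 0 0 -0.04 0;0.0036 0.0051 0 0 0 -0.03 0;0.0036 0.0051 0 0 0 -0.03 0;0 0 0 0 0 0 0'
python3 look.py
```

```text
time: 35.72
tool_pos: [489.5, 279.4, 130.1]
tcp_rot: [-3.134, -0.0, -0.568]
contact_force: [-1.2, -2.6, 0.9]
grip_width: 0.2
finger_force: 1.2
tool [489.5 279.4 130.1] az 141.8 r 119.1
scene [319.8, 123.4] 13 [508.8 295.3  88. ] az 129.7 r 116.4
scene [365.2, 150.6] 22 [674.5 282.8  88. ] az 40.1 r 119.4
scene [284.1, 152.2] 28 [494.5 127.1  88. ] az 221.6 r 118.6
scene [332.3, 182.3] 38 [662.4 119.   88. ] az 312.4 r 117.5
top [107.6, 122.3] 17 [668.8 285.5  88. ] az 43.0 r 117.0
top [170.2, 125.6] 24 [662.3 118.6  88. ] az 312.2 r 117.7
top [163.9, 190.1] 23 [492.8 127.5  88. ] az 220.9 r 119.6
```

```bash
python3 -m creep '0.0027 0.0032 0 0 0 -0.02 0;0.0027 0.0032 0 0 0 -0.02 0;0.0028 0.003 0 0 0 -0.02 0;0 0 0 0 0 0 0;0 0 0 0 0 0 0'
python3 look.py
```

```text
time: 36.23
tool_pos: [497.4, 289.2, 129.9]
tcp_rot: [-3.133, 0.0, -0.629]
contact_force: [-0.1, 0.8, 0.3]
grip_width: 0.5
finger_force: 0.0
tool [497.4 289.2 129.9] az 135.8 r 119.7
scene [326.0, 123.4] 24 [523.6 307.6  88. ] az 120.3 r 118.0
scene [284.2, 146.8] 25 [482.1 144.8  88. ] az 211.1 r 118.1
scene [366.5, 155.4] 29 [686.8 268.2  88. ] az 31.1 r 120.9
scene [324.4, 182.3] 37 [645.5 105.4  88. ] az 301.8 r 118.2
top [114.1, 116.4] 29 [685.  269.1  88. ] az 31.9 r 119.9
top [175.0, 132.8] 25 [643.2 105.2  88. ] az 300.8 r 117.1
top [157.8, 196.1] 8 [477.  142.6  88. ] az 210.8 r 123.6
```

```bash
python3 -m creep '-0.003 -0.003 0 0 0 0 0;0 0 0.03 0 0 0 0;0 0 0.04 0 0 0 0;-0.01 0 0.04 0 0 0 0;-0.03 -0.02 0.02 0 0 0 0;-0.03 -0.02 0 0 0 0 0;0 0 0 0 0 0 0;0 0 0 0 0 0 0'
python3 look.py
python3 - <<'E'
from h import *
for n in('top','scene'): print(n,[b for b in blobs(viewer.capture(n),(9,50,130),(20,170,255),60) if b[0][0]<200 or (n=='scene' and b[0][0]>270)], [b for b in blobs(viewer.capture(n),(24,150,120),(34,255,255),3)])
E
```

```text
time: 37.0
tool_pos: [422.5, 245.2, 260.3]
tcp_rot: [-3.134, 0.0, -0.63]
contact_force: [-0.2, 0.4, 1.0]
grip_width: 0.4
finger_force: 0.0
tool [422.5 245.2 260.3] az 166.2 r 165.4
scene [325.9, 123.2] 26 [522.8 308.1  88. ] az 120.6 r 118.8
scene [284.4, 146.7] 26 [482.4 145.5  88. ] az 210.9 r 117.5
scene [366.5, 155.5] 28 [687.  267.8  88. ] az 30.8 r 120.9
scene [324.2, 182.3] 35 [645.1 105.   88. ] az 301.6 r 118.3
top [114.1, 116.4] 29 [685.  269.1  88. ] az 31.9 r 119.9
top [175.0, 132.8] 25 [643.2 105.2  88. ] az 300.8 r 117.1
top [96.3, 177.5] 10 [521.5 306.   88. ] az 121.6 r 117.7
top [156.5, 195.5] 15 [478.5 146.   88. ] az 209.7 r 120.6
top [([144.9, 121.9], 123, [132, 111, 22, 24]), ([101.0, 143.2], 64, [91, 134, 22, 22]), ([165.5, 161.0], 146, [154, 151, 23, 23])] [([116.2, 152.2], 57, [102, 139, 20, 24])]
scene [([345.6, 138.8], 414, [336, 125, 21, 28]), ([303.6, 164.2], 467, [293, 150, 23, 30]), ([345.4, 168.9], 511, [334, 152, 25, 32]), ([354.0, 293.5], 493, [342, 280, 25, 28]), ([310.7, 309.2], 462, [299, 297, 24, 28])] [([333.8, 152.7], 23, [331, 146, 8, 12]), ([353.2, 152.3], 12, [352, 150, 3, 6])]
```

The dial is home: the post angles match the start set to within 0.5°. The three cup rims also sit where the pads require; the moved cup's rim box at (91,134) equals cup_b's original one. Handing in.

```bash
python3 -c "
from plant import order
print(order.close_job())"
```

```text
the job is handed in; nothing more can be done
None
```

The cup was flipped onto the yellow pad and let go, the table was turned one click clockwise, and the job was handed in at about 37 s; my last images showed all three cups upright on their pads, but no verdict came back, and I viewed 11 pictures against the limit of 10.

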